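# Reference the photometer stage, bring up the ringed test pad and hold the third filter

## Robot

A 7-joint arm with a two-finger parallel gripper is mounted at the origin on the work surface. World frame = base frame: x ahead of the robot, y to its left, z up, the work surface at z = 0. Lengths are in mm, angles in rad, forces in N, time in s.
With the tool pointing down it reaches from about 400 to 875 mm from the base axis. Payload 4.4 kg.
Tool frame: the origin (TCP) lies at the very end of the fingers, on their centre line; the grasp point (between the pads) lies 19 mm behind it (ctrl.pinch_z is the z of the grasp point in the tool frame, in mm); z points along the fingers, x is the direction in which the jaws open and shut, and the axes are right-handed (so a half turn about z gives the same grasp; the last joint's range is limited). The gripper opens to 85 mm and grips with 20 to 120 N. Pads are 22 mm wide; open, the fingers measure 114 mm over their backs; the gripper's body (76 mm by 85 mm) begins 54 mm behind the grasp point. The pads swing forward as they close: fully open they stand 13 mm farther back than shut.
Start: joints at [1.253, 0.628, 0.038, 1.517, -0.027, 0.996, -0.02], TCP at [161.975, -629.51, 192.313] pointing down, gripper open.
Joint ranges: [-3.06, 3.06], [-0.37, 2.12], [-1.25, 1.32], [0.18, 2.47], [-1.1, 4.24], [0.23, 1.98], [-2.94, 2.94]. Speed limits (rad/s): [2.57, 2.57, 3.14, 3.14, 3.14, 3.14, 3.14].

## Interface

Orientations are given as [roll, pitch, yaw] about the fixed x, y, z axes, in that order (R = Rz(yaw) Ry(pitch) Rx(roll)).
In Python, from cell import sensors, get_image, order, ctrl gives the robot as it stands.
- The arm moves only by the tool arm_command, never from a script. Its argument "rows" is a list that holds one entry, the list of rows, each a list of 6 numbers: the shift along the tool's x, y, z in mm, then the turn, a rotation vector about the tool's x, y, z in degrees. A call has 1 to 20 rows; each row is the pose to reach, as a shift and turn from the pose commanded when the call began, along the tool's axes at that moment; what a row does not reach only later rows make up. A row lasts 1/12 s, in which the tool goes at most 41.7 mm and 7.16 degrees, less where a joint would pass 70% of its speed; a pose out of reach is approached as far as the arm can. A call with a gripper value outside its range is refused whole. "claw" is the opening, from -1 (shut) to 1 (fully open), set as the call begins (left out, the last holds). The fingers move at their own pace and stop on an object; the grip force is fixed at half the most. Time passes only in rows, so rows that repeat a pose let the fingers close. It gives the time, the measured TCP pose, the force and the opening at its end, in the units of the state.
- sensors.read_state(): the state, without advancing time (a new reading comes with each control period).
- get_image(name): name is "side" or "top"; returns a dict with "pixels" (400x640x3 uint8, red, green, blue), "z_map" (400x640 float32, mm along the optical axis (not along the pixel's ray), 0 where there is no reading), "K" (3x3 intrinsics, pixels), "k1" (the pictures are not rectified: a ray, as slopes to the right and down, at radius r is drawn at 1 + k1 r^2 times it, then the intrinsics apply), "pose" (4x4, takes a point from camera to world coordinates). Camera axes: x right, y up, looking along -z (the intrinsics and any distortion apply to the point x, -y, -z); pixel columns grow to the right and rows downward; lengths in mm; the calibration is good to about 2 mm. A picture is of the moment at which its call begins.
- order.finish_job(): hands the job in, once; it reports no verdict.
The state is a dict: "clock": time; "qpos": joint angles; "qd": joint speeds; "tau": joint torques, N m; "eef_pos": TCP position; "tool_rot": TCP orientation; "force": force on the tool from outside, world axes, zero at the start; "torque": the same for the moment, N m; "width": finger opening in mm.
Only numpy, scipy, OpenCV 4.12 (cv2) and the standard library are available. Lean on these libraries where they do the work, as an engineer would, in place of code of your own. Each camera call takes 0.05 s, during which the arm holds its last target.

## Task

Measure the orange-ringed test pad on the reflectance photometer: push the stage by its black handle so that the tile's black reference cross stands under the fixed measuring nose and rest there for a good second while the stage readout zeroes, then bring the middle of the ringed pad under the nose and let go of the handle. Only then turn the filter knob clockwise from its closed stop, counting the clicks to the third one (the green dot) and not going past it, and finish while still holding the knob there, because its spring would close it again while the reading runs. The pad must stay under the nose, and the bottle, the jar and the beaker beside the instrument are to be left where they stand.

Things in the scene. Friction and masses are not known exactly. Their poses are not given: they have to be found in the camera images.
- photometer: fixed bench photometer; origin on the bench, x away from the operator, y left. Light grey casting, x -120 to 150 mm, y -200 to 225, 22 high. Left: crossed slides with blue stage; pillar at y 204 with an arm over the stage (x 60, y 56 to 204, top 119) that carries the dark measuring head. Right: console 58 mm high (y below -50), dark sloping readout up to 95 high at x 70 to 140
- nose_tip (a point): white lower end, 5 mm wide, of the fixed tapered measuring nose: 71 mm above the bench, 5 mm above the tile's face, at (60, 70) mm in the photometer's frame. The head above it is 28 mm wide, top 118 mm above the bench. It never moves
- reference_cross (a point): black cross in a 14 mm circle at the far left corner of the white tile (face 66 mm above the bench). It moves with the stage and lies 129 mm ahead (+x) and 36 mm left (+y) of the stage handle's axis, along the photometer's axes
- ringed_pad (a point): middle of the greenish 14 mm test pad inside a 22 mm orange ring, on the tile's face; the other ten pads have no ring. It moves with the stage and lies 105 mm ahead (+x) and 12 mm right (-y) of the stage handle's axis, along the photometer's axes
- stage_handle (a point): grip point of the stage's upright round black handle: 18 mm in diameter, 66 to 106 mm above the bench; this point on its axis at 86 mm. It stands on a blue tongue (top 58 mm above the bench) on the operator's side of the tile. Pushed or pulled sideways it moves the stage: friction about 2 N along each slide, no spring, the stage stays where it is left and cannot turn
- stage_x (a joint): upper slide: m along the photometer's +x, from -0.032 to 0.032 (end stops); 0 puts the middle of the tile under the nose in that direction. The cross is under the nose at stage_x -0.024, stage_y -0.036; the ringed pad at stage_x 0, stage_y +0.012
- stage_y (a joint): lower slide: m along the photometer's +y, from -0.045 to 0.045 (end stops)
- filter_knob (a joint): filter knob, rad: 0 at the closed stop, growing clockwise seen from above, to 1.963. A click every 0.393 (22.5 degrees); the third is at 1.178 (67.5 degrees). A spring turns it back to 0 if it is let go: the clicks do not hold it. They are felt: the resisting moment (up to 0.3 N m) eases to about 0.1 as a stop comes, then jumps up by 0.1 or more within 0.05 rad of it
- knob_grip (a point): grip point on the knob's upright axis, 91 mm above the bench. Dark bar 14 mm thick, 54 long, 66 to 102 above the bench, on a 52 mm round skirt (top 66). x runs along the bar to its white pointer end, y across it. Pointer: closed 33.75 degrees left (anticlockwise) of the photometer's x, third click 33.75 right. Dial dots: black (closed), violet, blue, green (third), yellow, red
- reagent_bottle: loose clear bottle with a blue cap, 56 mm in diameter, 115 mm high, on the bench left of the photometer. Origin at the middle of its underside. Leave it alone
- amber_jar: loose amber jar with a black cap, 52 mm in diameter, 75 mm high, on the bench right of the photometer. Origin at the middle of its underside. Leave it alone
- beaker: loose glass beaker, 60 mm in diameter, 80 mm high, on the bench right of the photometer. Origin at the middle of its underside. Leave it alone

How it is judged (in metres and radians):
On the way, in this order (a step that is already met when the one before it is completed fails the run):
1. the reference cross rests under the nose (within 4 mm) for half a second, the filter knob still closed (horizontal distance between reference_cross and nose_tip below 0.004 m and value of joint filter_knob below 0.2 rad), for 0.5 s.
2. the ringed pad rests under the nose (within 4 mm), the filter knob still closed and the handle let go (horizontal distance between ringed_pad and nose_tip below 0.004 m and value of joint filter_knob below 0.2 rad and contact force between the fingers and stage_x below 0.3 N), for 0.2 s.
At the end, for the whole second after the job is handed in: The fingers hold the filter knob at the third click (1.178 rad within 0.11 rad), still and touched with at least 1 N, the middle of the ringed pad is within 4 mm of under the nose, and bottle, jar and beaker are within 20 mm of where they stood (value of joint filter_knob between 1.068 and 1.288 rad and velocity of joint filter_knob between -0.1 and 0.1 rad/s and contact force between the fingers and filter_knob above 1 N and horizontal distance between ringed_pad and nose_tip below 0.004 m and distance of each of reagent_bottle, amber_jar, beaker from where it was at the start of the episode below 0.02 m); the arm keeps its last pose, push and grip.
It fails at once if the filter knob is turned past the third click towards the fourth (beyond 1.40 rad) (value of joint filter_knob above 1.4 rad).
It fails at once if the filter knob is opened while the ringed pad is not under the nose (more than 6 mm off) (value of joint filter_knob above 0.3 rad and horizontal distance between ringed_pad and nose_tip above 0.006 m).
It fails at once if the bottle, the jar or the beaker is moved more than 20 mm (distance of any of reagent_bottle, amber_jar, beaker from where it was at the start of the episode above 0.02 m).
It also fails if it takes over 67 s, if anything falls off the work surface, if the arm or the gripper's body presses on something with over 40 N, if the wrist force passes 120 N, or if a joint passes its speed limit or range.

## Working session

There is one attempt and no reset: what is moved stays moved. The work goes in short steps, Python scripts to look and compute and a tool call to move; the robot and the scene stay as the last step left them, time stands still between calls to the robot, and variables do not carry over. Pictures are saved under pics/ and viewed, and the job is handed in when it is done.

Besides the shell and the picture viewer there is one more tool, called after "Emit:" as name(argument=value, ...), one argument or row to a line, values as JSON. arm_command: Moves the arm, as the interface text tells. Its arguments: {"type":"object","properties":{"rows":{"type":"array","items":{"type":"array","items":{"type":"array","items":{"type":"number"}}}},"claw":{"type":"number"}},"required":["rows"]}

```bash
mkdir -p pics; ls; python3 - <<'E'
from cell import sensors,get_image,ctrl
import cv2,numpy as np
print(sensors.read_state(), ctrl.pinch_z)
for n in("side","top"):
    d=get_image(n); np.savez(f"{n}0.npz",**{k:d[k] for k in d})
    cv2.imwrite(f"pics/{n}0.png",d["pixels"][:,:,::-1]); print(n,d["K"],d["k1"],d["pose"])
E
```

```text
pics
{'clock': 0.0, 'qpos': array([ 1.25317541,  0.62931938,  0.0384486 ,  1.51839125, -0.02699041,
        0.99631017, -0.02002283]), 'qd': array([ 0.00107818,  0.0014725 , -0.00036375, -0.00220316, -0.00091432,
       -0.00077889, -0.00065756]), 'tau': array([-3.63999670e-04, -5.63410485e+01,  1.22645460e+00, -1.93440682e+01,
        1.10993240e-02,  1.05964343e-02,  4.96784438e-06]), 'eef_pos': array([ 161.80083613, -628.80268596,  191.39919287]), 'tool_rot': array([ 3.14155623e+00,  1.90959922e-03, -1.31899896e+00]), 'force': array([ 0.21932167,  0.04579616, -0.17129126]), 'torque': array([-0.02811291,  0.0287204 , -0.05825525]), 'width': 85.26456282539363} -18.700000000000003
side [[491.49820556   0.         325.2301391 ]
 [  0.         491.49820556 194.25845794]
 [  0.           0.           1.        ]] -0.055713913661023955 [[ 9.87629711e-01  9.33687892e-02 -1.25975487e-01  4.23425194e+02]
 [-1.56456771e-01  5.33329093e-01 -8.31313032e-01 -9.52667140e+02]
 [-1.04322991e-02  8.40739168e-01  5.41339837e-01  7.29531350e+02]
 [ 0.00000000e+00  0.00000000e+00  0.00000000e+00  1.00000000e+00]]
top [[368.16763917   0.         323.80080941]
 [  0.         368.16763917 197.63440868]
 [  0.           0.           1.        ]] -0.0785300312172058 [[ 1.61618651e-02  9.93471244e-01 -1.12932195e-01  4.76679044e+02]
 [-9.99776660e-01  1.75951656e-02  1.17064544e-02  2.26279845e+01]
 [ 1.36170865e-02  1.12717775e-01  9.93533733e-01  9.11444111e+02]
 [ 0.00000000e+00  0.00000000e+00  0.00000000e+00  1.00000000e+00]]
```

View pics/side0.png

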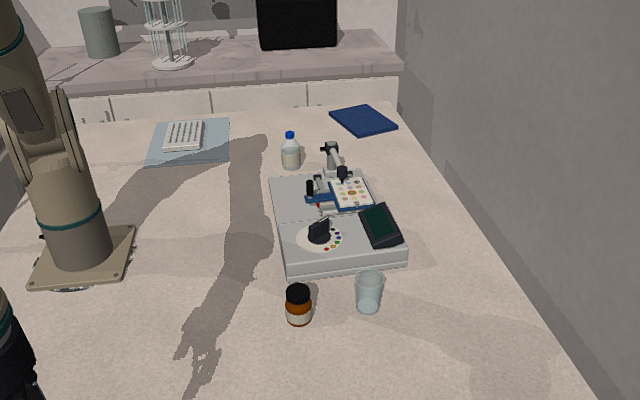

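View pics/top0.png

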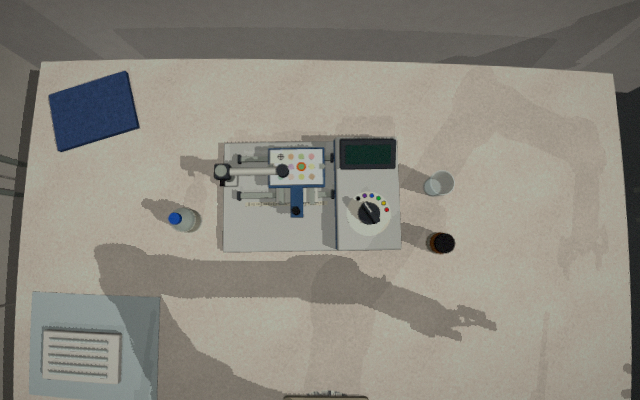

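The side view shows the photometer around (340,220). In the top view it spans (222,140) to (400,252), with the handle at (296,211), the knob at (369,212), the ring at (301,167) and the cross at (281,156). Next I'll zoom in and measure.

```bash
cat > h.py <<'E'
import numpy as np,cv2
def load(n): return dict(np.load(n))
def ray(d,u,v):
    K=d["K"];k=float(d["k1"])
    x=(u-K[0,2])/K[0,0];y=(v-K[1,2])/K[1,1]
    p=cv2.undistortPoints(np.array([[[u,v]]],float),K,np.array([k,0,0,0.]))[0,0]
    P=d["pose"]; return P[:3,3],P[:3,:3]@np.array([p[0],-p[1],-1.])
def plane(d,u,v,z):
    o,r=ray(d,u,v); return o+r*(z-o[2])/r[2]
def proj(d,X):
    P=d["pose"];c=P[:3,:3].T@(np.asarray(X,float)-P[:3,3])
    q=np.array([[[c[0],-c[1],-c[2]]]])
    return cv2.projectPoints(q,np.zeros(3),np.zeros(3),d["K"],np.array([float(d["k1"]),0,0,0.]))[0][0,0]
def tri(a,ua,b,ub):
    o1,r1=ray(a,*ua);o2,r2=ray(b,*ub)
    s=np.linalg.lstsq(np.c_[r1,-r2],o2-o1,rcond=None)[0]
    p,q=o1+s[0]*r1,o2+s[1]*r2; return (p+q)/2,np.linalg.norm(p-q)
def crop(d,x0,y0,x1,y1,s,f):
    cv2.imwrite(f,cv2.resize(np.ascontiguousarray(d["pixels"][y0:y1,x0:x1,::-1]),None,fx=s,fy=s,interpolation=cv2.INTER_CUBIC))
E
python3 - <<'E'
from h import *
t=load("top0.npz");s=load("side0.npz")
crop(t,215,130,410,260,4,"pics/tc.png"); crop(s,260,130,420,280,4,"pics/sc.png")
E
```

```text
(no output)
```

View pics/tc.png

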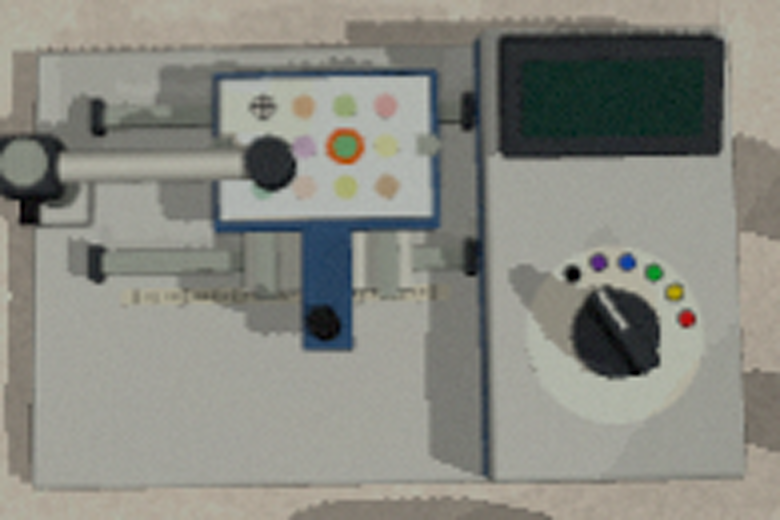

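View pics/sc.png

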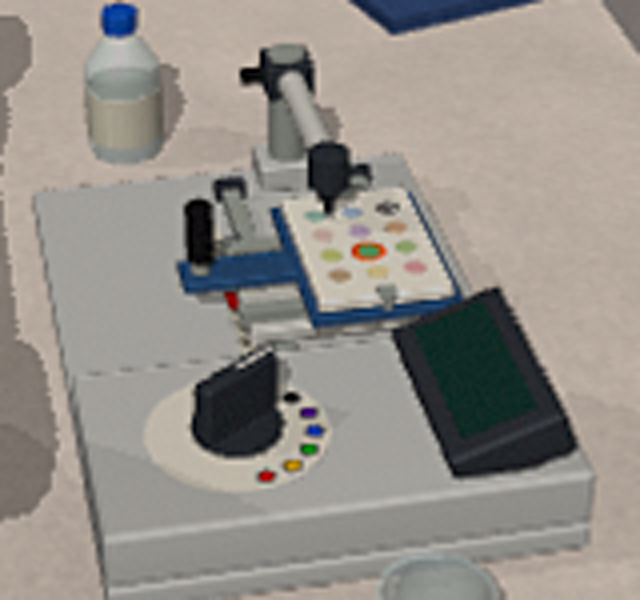

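```bash
cat > m.py <<'E'
from h import *
t=load("top0.npz");s=load("side0.npz")
T=lambda u,v:(215+(u+.5)/4-.5,130+(v+.5)/4-.5)
S=lambda u,v:(260+(u+.5)/4-.5,130+(v+.5)/4-.5)
np.set_printoptions(precision=1,suppress=True)
# color centroids
def cents(d,box,lo,hi,n=""):
    x0,y0,x1,y1=box
    hsv=cv2.cvtColor(np.ascontiguousarray(d["pixels"][y0:y1,x0:x1]),cv2.COLOR_RGB2HSV)
    m=cv2.inRange(hsv,lo,hi); c,l,st,ce=cv2.connectedComponentsWithStats(m)
    r=[(int(st[i,4]),ce[i]+[x0,y0]) for i in range(1,c) if st[i,4]>4]
    r.sort(key=lambda a:-a[0]); return r[:4]
ot=cents(t,(265,145,330,190),(3,180,150),(13,255,255)); os_=cents(s,(320,170,390,210),(3,180,120),(13,255,255))
print("ring",ot,os_)
rp=plane(t,*ot[0][1],66); rs=plane(s,*os_[0][1],66); print(rp,rs,tri(t,ot[0][1],s,os_[0][1]))
cr=plane(t,*T(263,107),66); crs=plane(s,*S(388,208),66);print("cross",cr,crs)
print("handle top",plane(t,*T(323,322),106),plane(s,*S(199,204),106), tri(t,T(323,322),s,S(199,204)))
print("head",plane(t,*T(270,162),118),plane(s,*S(329,149),118))
for c in [(38,52),(33,487)]: print("cornerL",plane(t,*T(*c),22))
for c in [(746,474),(492,480)]: print("corner console",plane(t,*T(*c),58))
print("side corners", plane(s,*S(35,195),22), plane(s,*S(398,155),22),"console far/near right",plane(s,*S(105,540),58),plane(s,*S(592,480),58),plane(s,*S(76,375),58))
dots={"bk":((573,273),(291,397)),"vi":((598,262),(308,412)),"bl":((627,262),(315,431)),"gr":((654,272),(309,449)),"ye":((675,292),(292,465)),"re":((686,319),(266,476))}
A=[];B=[]
for k,(a,b) in dots.items():
    p=plane(t,*T(*a),59);q=plane(s,*S(*b),59);A.append(p);B.append(q);print(k,p,q,tri(t,T(*a),s,S(*b)))
from scipy.optimize import least_squares
for Q in(A,B):
    Q=np.array(Q)[:,:2]
    # rotation fit: c + R*dir(yaw + 33.75-22.5i)
    f=lambda x:(x[:2]+x[2]*np.c_[np.cos(x[3]+np.radians(33.75-22.5*np.arange(6))),np.sin(x[3]+np.radians(33.75-22.5*np.arange(6)))]-Q).ravel()
    r=least_squares(f,[Q[:,0].mean()-30,Q[:,1].mean()+10,40,0]);print("knob fit",r.x,np.degrees(r.x[3]),np.abs(r.fun).max())
E
python3 m.py
```

```text
ring [(10, array([302.1, 168.5]))] [(6, array([349.2, 192.8]))]
[640.3  64.4  66. ] [637.9  62.5  66. ] (array([639.4,  64.5,  64.8]), np.float64(2.1449003960660242))
cross [668.2 115.9  66. ] [667.6 112.   66. ]
handle top [539.6  75.  106. ] [539.9  72.5 106. ] (array([539.9,  75.1, 104.4]), np.float64(0.4980641181644376))
head [625.8 105.4 118. ] [626.9 104.9 118. ]
cornerL [710.9 261.9  22. ]
cornerL [443.6 252.4  22. ]
corner console [ 459.2 -168.4   58. ]
corner console [453.9 -21.2  58. ]
side corners [443.6 242.8  22. ] [706.3 253.6  22. ] console far/near right [ 457.3 -173.1   58. ] [ 719.6 -168.7   58. ] [453.8 -25.9  58. ]
bk [574.4 -67.   59. ] [572.7 -69.2  59. ] (array([573.8, -67.1,  57.4]), np.float64(1.5032985798793652))
vi [581.1 -81.6  59. ] [579.8 -84.7  59. ] (array([580.9, -81.8,  56.8]), np.float64(1.1177223697420642))
bl [581.5 -98.6  59. ] [ 580.5 -102.5   59. ] (array([581.5, -99. ,  56.3]), np.float64(0.5928238415988925))
gr [ 575.8 -114.5   59. ] [ 574.4 -117.7   59. ] (array([ 575.5, -114.8,   56.7]), np.float64(1.1372614289043692))
ye [ 564.3 -126.8   59. ] [ 562.9 -129.8   59. ] (array([ 564. , -127.1,   56.8]), np.float64(1.1448455459933202))
re [ 548.6 -133.2   59. ] [ 547.5 -136.7   59. ] (array([ 548.4, -133.7,   56.5]), np.float64(0.7810835726394499))
knob fit [539.3 -91.5  43.    0. ] 1.5717896238365865 0.3692405793505742
knob fit [537.6 -94.7  43.3   0. ] 1.8617953170450847 0.6721836954860123
```

```bash
cat > go.py <<'E'
import sys,numpy as np
from scipy.spatial.transform import Rotation as R
from cell import sensors
def go(x,y,z,yawdeg):
    s=sensors.read_state(); r=R.from_euler("xyz",s["tool_rot"])
    tgt=R.from_euler("xyz",[np.pi,0,np.radians(yawdeg)])
    d=r.inv().apply(np.array([x,y,z])-s["eef_pos"]); w=(r.inv()*tgt).as_rotvec(degrees=True)
    print("t",round(s["clock"],2),"pos",s["eef_pos"].round(1),"rpy",np.degrees(s["tool_rot"]).round(2),"F",s["force"].round(1),"T",s["torque"].round(2),"w",round(s["width"],1))
    print("shift",d.round(1),"turn",w.round(2))
if __name__=="__main__": go(*map(float,sys.argv[1:]))
E
python3 go.py 540 74 180 -88.25
```

```text
t 0.1 pos [ 161.8 -628.9  191.5] rpy [-1.800e+02  1.000e-01 -7.557e+01] F [0.1 0.7 0.6] T [ 0.01 -0.04  0.01] w 85.4
shift [-586.5 -541.4   12.5] turn [1.000e-02 1.000e-01 1.268e+01]
```

Emit:
arm_command(
  rows=[
    [[-6,-5,0,0,0,0],[-18,-16,0,0,0,0],[-35,-32,1,0,0,1],[-59,-54,1,0,0,1],[-88,-81,2,0,0,2],[-117,-108,2,0,0,3],[-147,-135,3,0,0,3],[-176,-162,4,0,0,4],[-205,-189,4,0,0,4],[-234,-216,5,0,0,5],[-264,-243,5,0,0,6],[-293,-270,6,0,0,6],[-322,-298,7,0,0,7],[-352,-325,7,0,0,8],[-381,-352,8,0,0,8],[-410,-379,8,0,0,9],[-440,-406,9,0,0,10],[-469,-433,10,0,0,11],[-498,-460,10,0,0,12],[-520,-480,11,0,0,12.7]],
  ],
  claw=1,
)

```text
clock: 1.77
eef_pos: [498.2, -2.1, 181.5]
tool_rot: [-3.141, 0.001, -1.538]
force: [-0.3, 0.5, 0.0]
width: 85.4
```

```bash
python3 go.py 540 74 130 -88.25
```

```text
t 1.77 pos [498.2  -2.1 181.5] rpy [-1.7994e+02  8.0000e-02 -8.8130e+01] F [-0.3  0.5  0. ] T [-0.03 -0.08 -0.05] w 85.4
shift [-74.6 -44.2  51.6] turn [-0.06  0.08  0.12]
```

Emit:
arm_command(
  rows=[
    [[-20,-12,5,0,0,0],[-42,-25,12,0,0,0],[-62,-36,20,0,0,0],[-72,-42,30,0,0,0],[-74.5,-44,40,0,0,0],[-74.5,-44,50,0,0,0],[-74.5,-44,58,0,0,0],[-74.5,-44,66,0,0,0],[-74.5,-44,74,0,0,0],[-74.5,-44,82,0,0,0],[-74.5,-44,88,0,0,0],[-74.5,-44,88,0,0,0],[-74.5,-44,88,0,0,0]],
  ],
)

```text
clock: 2.85
eef_pos: [538.8, 69.2, 93.0]
tool_rot: [3.141, -0.0, -1.541]
force: [-0.2, 0.2, -0.2]
width: 85.4
```

```bash
python3 go.py 540 74 68 -88.25; python3 - <<'E'
from cell import get_image
from h import *
d=get_image("side"); np.savez("side1.npz",**d); crop(d,260,100,420,260,4,"pics/s1.png")
d=get_image("top"); np.savez("top1.npz",**d); crop(d,215,130,410,260,4,"pics/t1.png")
E
```

```text
t 2.85 pos [538.8  69.2  93. ] rpy [ 1.7997e+02 -1.0000e-02 -8.8290e+01] F [-0.2  0.2 -0.2] T [-0.02 -0.05 -0.01] w 85.4
shift [-4.8 -1.3 25. ] turn [ 0.03 -0.01 -0.04]
```

View pics/s1.png

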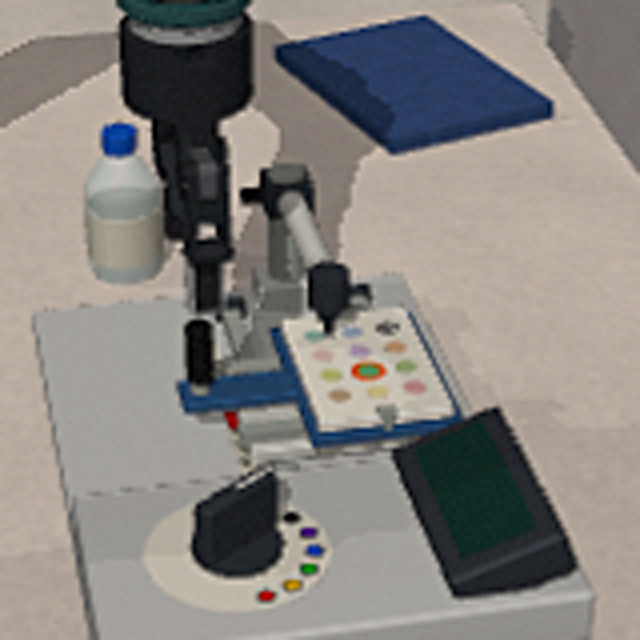

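View pics/t1.png

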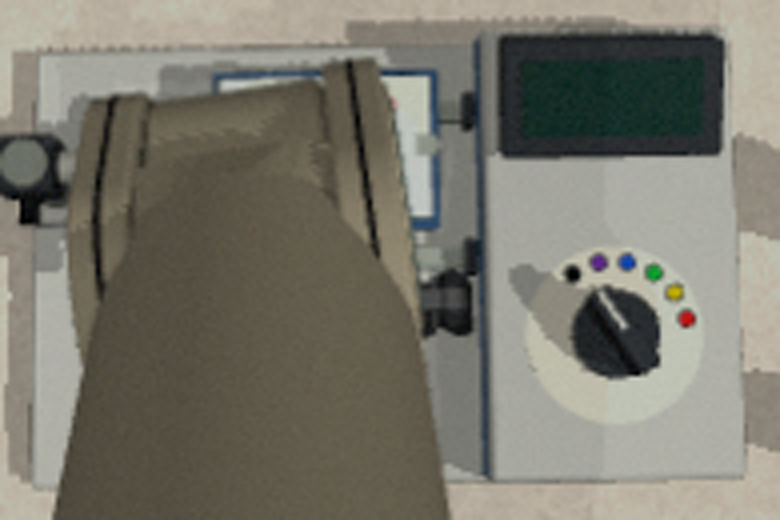

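Side view: the open fingers straddle the black handle at crop (199,355), with the nose at (329,320) and the cross at (388,327) both visible. The top view is blocked by the arm. I'll descend and close.

Emit:
arm_command(
  rows=[
    [[-3,-1,8,0,0,0],[-5,-1,16,0,0,0],[-5,-1,22,0,0,0],[-5,-1,25,0,0,0],[-5,-1,25,0,0,0],[-5,-1,25,0,0,0]],
  ],
)

```text
clock: 3.45
eef_pos: [539.7, 74.4, 68.0]
tool_rot: [3.141, -0.0, -1.541]
force: [-0.9, 0.3, 0.3]
width: 85.4
```

Emit:
arm_command(
  rows=[
    [[0,0,0,0,0,0],[0,0,0,0,0,0],[0,0,0,0,0,0],[0,0,0,0,0,0],[0,0,0,0,0,0],[0,0,0,0,0,0],[0,0,0,0,0,0],[0,0,0,0,0,0],[0,0,0,0,0,0],[0,0,0,0,0,0]],
  ],
  claw=-1,
)

```text
clock: 4.28
eef_pos: [539.9, 74.5, 68.3]
tool_rot: [-3.142, -0.0, -1.541]
force: [0.8, -0.1, -0.6]
width: -0.3
```

```bash
python3 go.py 540 74 68 -88.25; python3 - <<'E'
from cell import get_image
from h import *
d=get_image("side"); np.savez("side2.npz",**d); crop(d,290,130,390,230,6,"pics/s2.png")
E
```

```text
t 4.28 pos [539.9  74.5  68.3] rpy [-180.     -0.    -88.27] F [ 0.8 -0.1 -0.6] T [-0.01  0.    0.01] w -0.3
shift [ 0.5 -0.1  0.3] turn [-0.   -0.   -0.02]
```

View pics/s2.png

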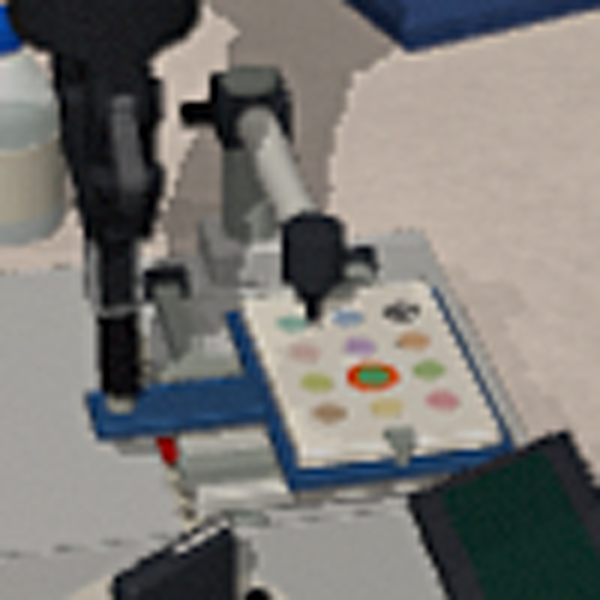

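```bash
python3 - <<'E'
from h import *
d=load("side2.npz")
for X in [(540,74.5,68),(540,74.5,87),(540,74,106),(540,74,66),(540,74.5,140)]:
    p=proj(d,X); print(X,p,(p-[290,130])*6)
z=d["z_map"]
# 3D of depth pixels around gripper column
from h import ray
for v in range(165,206,3):
    for u in (307,309,311):
        o,r=ray(d,u,v); print((u,v),(o+r*z[v,u]).round(0),end=" ")
    print()
E
```

```text
(540, 74.5, 68) [309.73587102 193.2459253 ] [118.41522612 379.4755518 ]
(540, 74.5, 87) [309.52499561 186.78341868] [117.14997365 340.70051208]
(540, 74, 106) [309.33722887 180.31499516] [116.02337324 301.88997096]
(540, 74, 66) [309.7839624  194.02656678] [118.7037744  384.15940071]
(540, 74.5, 140) [308.9192533  168.16868683] [113.51551979 229.01212096]
(307, 165) [530.  22. 179.] (309, 165) [534.  22. 178.] (311, 165) [539.  21. 179.] 
(307, 168) [531.  34. 164.] (309, 168) [537.  44. 158.] (311, 168) [541.  39. 160.] 
(307, 171) [533.  57. 143.] (309, 171) [538.  58. 142.] (311, 171) [543.  60. 140.] 
(307, 174) [533.  60. 133.] (309, 174) [538.  58. 133.] (311, 174) [543.  59. 132.] 
(307, 177) [533.  61. 124.] (309, 177) [538.  58. 125.] (311, 177) [543.  63. 122.] 
(307, 180) [533.  64. 114.] (309, 180) [537.  58. 117.] (311, 180) [542.  59. 116.] 
(307, 183) [533.  68. 103.] (309, 183) [538.  66. 103.] (311, 183) [543.  65. 103.] 
(307, 186) [533.  71.  92.] (309, 186) [538.  65.  95.] (311, 186) [543.  66.  94.] 
(307, 189) [533.  67.  86.] (309, 189) [537.  65.  87.] (311, 189) [542.  65.  86.] 
(307, 192) [533.  68.  77.] (309, 192) [538.  69.  76.] (311, 192) [542.  63.  78.] 
(307, 195) [533.  70.  66.] (309, 195) [537.  66.  69.] (311, 195) [542.  67.  67.] 
(307, 198) [533.  76.  54.] (309, 198) [537.  70.  57.] (311, 198) [542.  66.  59.] 
(307, 201) [531.  60.  56.] (309, 201) [536.  59.  55.] (311, 201) [540.  57.  56.] 
(307, 204) [535. 100.  19.] (309, 204) [540.  98.  20.] (311, 204) [545.  99.  19.]
```

```bash
python3 - <<'E'
from h import *
d=load("side2.npz"); crop(d,280,110,350,220,6,"pics/s2b.png")
z=d["z_map"];d1=load("side1.npz");z1=d1["z_map"]
a=cv2.resize(np.ascontiguousarray(d1["pixels"][100:220,280:350,::-1]),None,fx=5,fy=5,interpolation=cv2.INTER_NEAREST)
b=cv2.resize(np.ascontiguousarray(d["pixels"][100:220,280:350,::-1]),None,fx=5,fy=5,interpolation=cv2.INTER_NEAREST)
cv2.imwrite("pics/s12.png",cv2.convertScaleAbs(np.hstack([a,b]),alpha=2.2,beta=20))
for X in [(540,28,106),(540,112,106),(540,28,93)]: print(proj(d,X))
d0=load("side0.npz")
for v in range(174,200,3):
    o,r=ray(d0,309,v);print((o+r*d0["z_map"][v,309]).round(0), (ray(d1,309,v)[1]*z1[v,309]+o).round(0))
E
```

```text
[311.84547162 190.18529395]
[307.38293675 172.62295909]
[311.98235953 194.78323117]
[560. 252.  19.] [533.  13. 160.]
[557. 228.  23.] [532.  10. 154.]
[539.  76. 106.] [539.  75. 106.]
[538.  64. 105.] [538.  66. 104.]
[538.  65.  96.] [537.  62.  97.]
[537.  64.  87.] [537.  62.  89.]
[537.  67.  76.] [537.  67.  76.]
[537.  65.  69.] [537.  63.  70.]
[537.  67.  59.] [537.  67.  59.]
```

View pics/s12.png

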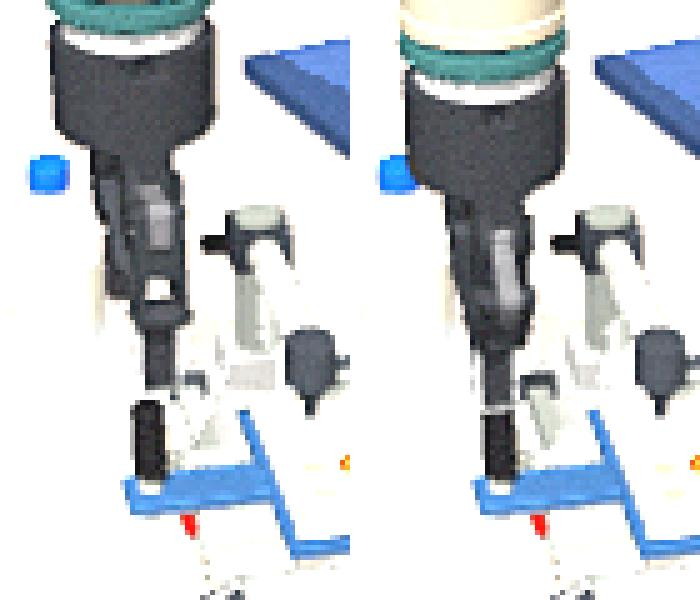

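```bash
python3 - <<'E'
from h import *
d=load("side2.npz");z=d["z_map"]
print(proj(d,(540,32,141)),proj(d,(540,32,176)))
for v in range(112,184,3):
    print(v,[(ray(d,u,v)[0]+ray(d,u,v)[1]*z[v,u]).round(0).tolist() for u in (303,308,311)])
from cell import sensors; print(sensors.read_state()["qpos"])
E
```

```text
[311.24211753 176.6654798 ] [310.85191588 163.61113879]
112 [[527.0, 38.0, 302.0], [537.0, 34.0, 303.0], [544.0, 34.0, 303.0]]
115 [[527.0, 38.0, 296.0], [537.0, 37.0, 295.0], [544.0, 37.0, 295.0]]
118 [[527.0, 43.0, 286.0], [538.0, 44.0, 285.0], [545.0, 42.0, 285.0]]
121 [[526.0, 40.0, 280.0], [540.0, 64.0, 269.0], [544.0, 42.0, 278.0]]
124 [[526.0, 37.0, 275.0], [538.0, 48.0, 269.0], [544.0, 40.0, 272.0]]
127 [[525.0, 37.0, 268.0], [536.0, 34.0, 268.0], [543.0, 35.0, 267.0]]
130 [[525.0, 38.0, 259.0], [536.0, 37.0, 259.0], [543.0, 34.0, 260.0]]
133 [[525.0, 38.0, 252.0], [536.0, 35.0, 253.0], [543.0, 35.0, 252.0]]
136 [[525.0, 37.0, 245.0], [536.0, 36.0, 245.0], [542.0, 33.0, 246.0]]
139 [[524.0, 35.0, 239.0], [535.0, 34.0, 239.0], [543.0, 38.0, 236.0]]
142 [[528.0, 69.0, 214.0], [535.0, 35.0, 230.0], [543.0, 39.0, 228.0]]
145 [[526.0, 54.0, 214.0], [535.0, 33.0, 224.0], [542.0, 38.0, 221.0]]
148 [[525.0, 54.0, 207.0], [535.0, 34.0, 216.0], [542.0, 38.0, 213.0]]
151 [[525.0, 53.0, 199.0], [534.0, 29.0, 211.0], [541.0, 30.0, 210.0]]
154 [[525.0, 53.0, 191.0], [536.0, 45.0, 195.0], [540.0, 24.0, 205.0]]
157 [[525.0, 55.0, 183.0], [535.0, 46.0, 186.0], [539.0, 15.0, 202.0]]
160 [[525.0, 57.0, 174.0], [532.0, 14.0, 196.0], [538.0, 14.0, 195.0]]
163 [[526.0, 75.0, 155.0], [532.0, 16.0, 187.0], [539.0, 17.0, 186.0]]
166 [[525.0, 66.0, 152.0], [533.0, 26.0, 174.0], [539.0, 26.0, 173.0]]
169 [[550.0, 316.0, 0.0], [534.0, 43.0, 156.0], [541.0, 42.0, 156.0]]
172 [[548.0, 306.0, -4.0], [536.0, 60.0, 138.0], [543.0, 59.0, 138.0]]
175 [[542.0, 247.0, 20.0], [536.0, 61.0, 129.0], [543.0, 58.0, 130.0]]
178 [[540.0, 231.0, 20.0], [535.0, 61.0, 121.0], [543.0, 62.0, 119.0]]
181 [[538.0, 214.0, 20.0], [536.0, 66.0, 109.0], [543.0, 67.0, 108.0]]
[-0.19643067  0.65359454  0.01192644  1.92411635 -0.01350933  0.5639157
 -1.71625252]
```

```bash
python3 - <<'E'
from h import *
ims=[]
for n in("side0","side1","side2"):
    d=load(n+".npz")
    ims.append(cv2.resize(np.ascontiguousarray(d["pixels"][165:205,298:324,::-1]),None,fx=10,fy=10,interpolation=cv2.INTER_NEAREST))
cv2.imwrite("pics/cmp.png",np.hstack(ims))
d=load("side1.npz");z=d["z_map"]
for v in range(160,184,2): print(v,[(ray(d,u,v)[0]+ray(d,u,v)[1]*z[v,u]).round(0).tolist() for u in (309,311,313)])
E
```

```text
160 [[532.0, -5.0, 207.0], [538.0, 9.0, 198.0], [542.0, 7.0, 199.0]]
162 [[531.0, -7.0, 202.0], [536.0, -4.0, 200.0], [541.0, -4.0, 200.0]]
164 [[531.0, -6.0, 197.0], [536.0, -4.0, 195.0], [540.0, -7.0, 197.0]]
166 [[533.0, 8.0, 184.0], [538.0, 11.0, 182.0], [542.0, 10.0, 182.0]]
168 [[533.0, 12.0, 176.0], [538.0, 16.0, 174.0], [542.0, 13.0, 175.0]]
170 [[533.0, 13.0, 171.0], [537.0, 10.0, 172.0], [542.0, 9.0, 172.0]]
172 [[533.0, 10.0, 167.0], [537.0, 11.0, 166.0], [542.0, 13.0, 165.0]]
174 [[533.0, 13.0, 160.0], [538.0, 15.0, 158.0], [423.0, -953.0, 730.0]]
176 [[532.0, 10.0, 157.0], [537.0, 12.0, 155.0], [542.0, 12.0, 154.0]]
178 [[533.0, 16.0, 148.0], [538.0, 17.0, 147.0], [542.0, 19.0, 145.0]]
180 [[539.0, 75.0, 106.0], [545.0, 77.0, 104.0], [566.0, 209.0, 24.0]]
182 [[538.0, 69.0, 104.0], [543.0, 67.0, 105.0], [549.0, 72.0, 101.0]]
```

View pics/cmp.png

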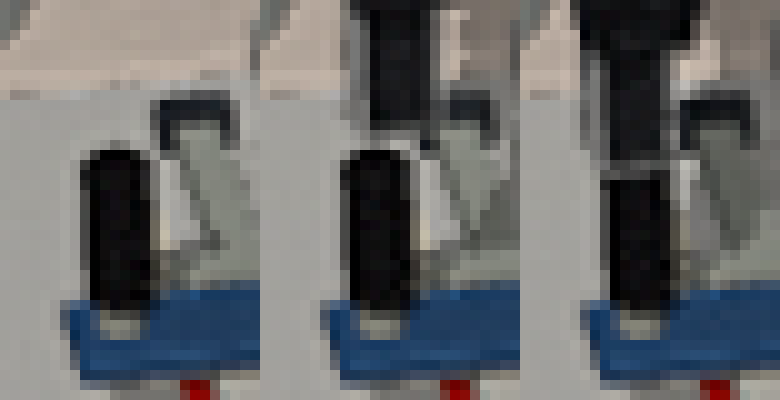

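The gripper closed on nothing. Depth shows the shut fingertips at z of about 108, just above the handle top, while the reported TCP z is 68. With the fingers open, the tip was at about 144 against the expected 106. So the real tips are about 38 mm higher than reported, and x and y agree. I'll reopen, descend the missing height while watching the force, and re-grip.

Emit:
arm_command(
  rows=[
    [[0,0,0,0,0,0],[0,0,0,0,0,0],[0,0,0,0,0,0],[0,0,0,0,0,0],[0,0,0,0,0,0],[0,0,0,0,0,0],[0,0,0,0,0,0],[0,0,0,0,0,0],[0,0,4,0,0,0],[0,0,8,0,0,0],[0,0,13,0,0,0],[0,0,18,0,0,0],[0,0,22,0,0,0],[0,0,25,0,0,0],[0,0,25,0,0,0]],
  ],
  claw=1,
)

```text
clock: 5.58
eef_pos: [539.3, 74.4, 42.4]
tool_rot: [3.14, -0.0, -1.541]
force: [-0.7, 0.1, -0.8]
width: 85.0
```

```bash
python3 go.py 540 74 31 -88.25; python3 - <<'E'
from cell import get_image
from h import *
d=get_image("side"); np.savez("side3.npz",**d); crop(d,280,130,380,230,6,"pics/s3.png")
z=d["z_map"]
for v in range(166,200,2): print(v,[(ray(d,u,v)[0]+ray(d,u,v)[1]*z[v,u]).round(0).tolist() for u in (309,311,313)])
E
```

```text
t 5.58 pos [539.3  74.4  42.4] rpy [ 1.7991e+02 -1.0000e-02 -8.8280e+01] F [-0.7  0.1 -0.8] T [0.04 0.02 0.02] w 85.0
shift [ 0.4 -0.7 11.4] turn [ 0.09 -0.01 -0.03]
166 [[532.0, 4.0, 186.0], [537.0, 4.0, 186.0], [541.0, 4.0, 185.0]]
168 [[532.0, 3.0, 182.0], [537.0, 5.0, 180.0], [542.0, 7.0, 178.0]]
170 [[532.0, -0.0, 178.0], [537.0, 4.0, 175.0], [542.0, 7.0, 173.0]]
172 [[532.0, 1.0, 172.0], [536.0, 0.0, 172.0], [541.0, 2.0, 171.0]]
174 [[532.0, 3.0, 166.0], [536.0, -1.0, 168.0], [541.0, 4.0, 164.0]]
176 [[531.0, -1.0, 163.0], [563.0, 236.0, 21.0], [569.0, 233.0, 23.0]]
178 [[531.0, -1.0, 158.0], [538.0, 18.0, 146.0], [542.0, 15.0, 147.0]]
180 [[531.0, 3.0, 150.0], [536.0, 5.0, 149.0], [540.0, -1.0, 151.0]]
182 [[530.0, -2.0, 148.0], [536.0, 3.0, 144.0], [540.0, -2.0, 147.0]]
184 [[530.0, -1.0, 142.0], [535.0, -1.0, 141.0], [542.0, 16.0, 130.0]]
186 [[533.0, 23.0, 121.0], [537.0, 19.0, 123.0], [542.0, 20.0, 123.0]]
188 [[532.0, 17.0, 120.0], [537.0, 16.0, 120.0], [542.0, 17.0, 118.0]]
190 [[533.0, 25.0, 109.0], [537.0, 20.0, 112.0], [542.0, 18.0, 113.0]]
192 [[532.0, 21.0, 106.0], [537.0, 20.0, 106.0], [541.0, 15.0, 109.0]]
194 [[533.0, 25.0, 98.0], [536.0, 16.0, 103.0], [542.0, 21.0, 99.0]]
196 [[537.0, 63.0, 67.0], [542.0, 65.0, 66.0], [548.0, 75.0, 58.0]]
198 [[537.0, 67.0, 59.0], [541.0, 63.0, 61.0], [547.0, 66.0, 58.0]]
```

View pics/s3.png

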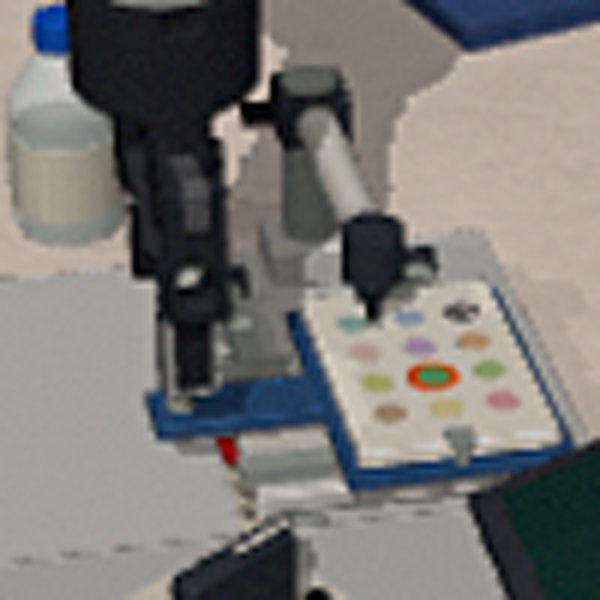

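Now the near finger stands in front of the handle with its tip at z about 96 (still open). Another 13 mm down, then close.

Emit:
arm_command(
  rows=[
    [[0,-0.5,4,0,0,0],[0,-0.5,9,0,0,0],[0,-0.5,13,0,0,0],[0,-0.5,13,0,0,0]],
  ],
)

```text
clock: 5.97
eef_pos: [539.7, 74.4, 29.4]
tool_rot: [3.14, -0.0, -1.541]
force: [-0.5, -0.5, -0.4]
width: 85.5
```

Emit:
arm_command(
  rows=[
    [[0,0,0,0,0,0],[0,0,0,0,0,0],[0,0,0,0,0,0],[0,0,0,0,0,0],[0,0,0,0,0,0],[0,0,0,0,0,0],[0,0,0,0,0,0],[0,0,0,0,0,0]],
  ],
  claw=-1,
)

```text
clock: 6.63
eef_pos: [540.5, 74.6, 30.6]
tool_rot: [-3.141, 0.0, -1.541]
force: [-0.9, 0.6, 3.8]
width: 16.2
```

```bash
python3 go.py 540 74 31 -88.25; python3 - <<'E'
from cell import get_image
from h import *
d=get_image("side"); np.savez("side4.npz",**d); crop(d,280,130,380,230,6,"pics/s4.png")
E
```

```text
t 6.63 pos [540.5  74.6  30.6] rpy [-1.7998e+02  1.0000e-02 -8.8270e+01] F [-0.9  0.6  3.8] T [0.01 0.13 0.  ] w 16.2
shift [ 0.5  0.5 -0.4] turn [-0.02  0.01 -0.02]
```

View pics/s4.png

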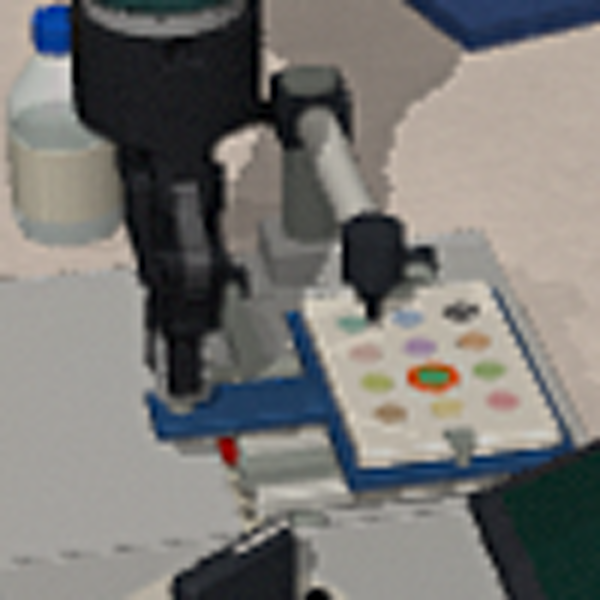

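```bash
python3 - <<'E'
from h import *
np.set_printoptions(precision=1,suppress=True)
S=lambda u,v:(280+(u+.5)/6-.5,130+(v+.5)/6-.5)
d=load("side4.npz");t=load("top0.npz");s=load("side0.npz")
cv2.imwrite("pics/z.png",cv2.resize(np.ascontiguousarray(d["pixels"][160:200,325:365,::-1]),None,fx=15,fy=15,interpolation=cv2.INTER_NEAREST))
n=plane(d,*S(374,319),71);c=plane(d,*S(461,311),66);r=plane(d,*S(433,377),66)
print("nose",n,"cross",c,"ring",r,"cross-ring",c-r, "d",n-c)
# head outline: width center at known heights; depth across head in top0 
hsv=t["pixels"][150:190,270:300].astype(int).sum(2)<150
ys,xs=np.nonzero(hsv);print("head top px",xs.mean()+270,ys.mean()+150,xs.min()+270,xs.max()+270,ys.min()+150,ys.max()+150)
print(plane(t,282.5,170.3,118), plane(t,(282.5),170.3,95))
E
```

```text
nose [627.4 105.1  71. ] cross [667.3 113.2  66. ] ring [644.7  63.2  66. ] cross-ring [22.6 49.9  0. ] d [-39.8  -8.    5. ]
head top px 282.1775700934579 170.7570093457944 277 288 165 177
[625.4 104.6 118. ] [629.7 107.   95. ]
```

View pics/z.png

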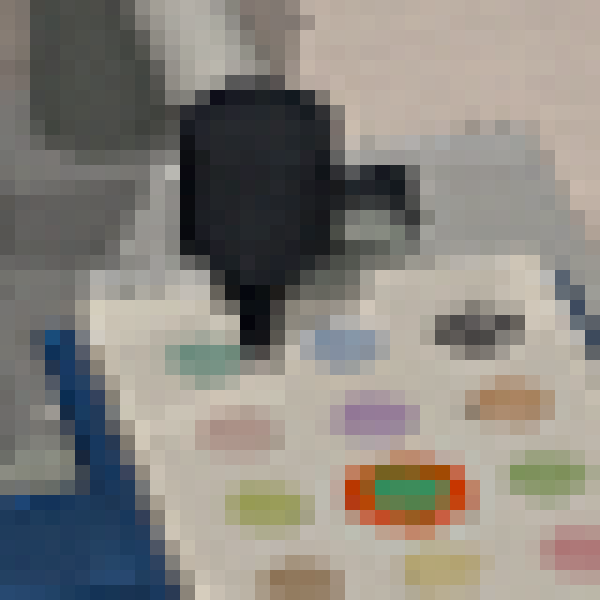

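Gripped at width 16.2. The cross in the side view is at (356.4,181.4) and the nose tip at about (342,183), so the offset to go is roughly (-41,-10) mm in world axes. In tool axes that is (+8.8, +41.3).

Emit:
arm_command(
  rows=[
    [[0.5,2,0,0,0,0],[1,5,0,0,0,0],[2,9,0,0,0,0],[3,13,0,0,0,0],[4,17,0,0,0,0],[5,21,0,0,0,0],[5.5,25,0,0,0,0],[6.5,29,0,0,0,0],[7,33,0,0,0,0],[8,37,0,0,0,0],[8.5,40,0,0,0,0],[9,41,0,0,0,0],[9,41,0,0,0,0]],
  ],
)

```text
clock: 7.77
eef_pos: [498.8, 64.0, 30.5]
tool_rot: [3.141, -0.0, -1.541]
force: [0.9, 1.7, 7.7]
width: 16.7
```

```bash
python3 go.py 500 64 31 -88.25; python3 - <<'E'
from cell import get_image
from h import *
d=get_image("side"); np.savez("side5.npz",**d)
cv2.imwrite("pics/s5.png",cv2.resize(np.ascontiguousarray(d["pixels"][160:205,315:365,::-1]),None,fx=14,fy=14,interpolation=cv2.INTER_NEAREST))
d=get_image("top"); np.savez("top5.npz",**d);crop(d,215,130,410,260,4,"pics/t5.png")
E
```

```text
t 7.77 pos [498.8  64.   30.5] rpy [ 1.7996e+02 -1.0000e-02 -8.8280e+01] F [0.9 1.7 7.7] T [ 0.47 -0.26  0.01] w 16.7
shift [ 0.  -1.2 -0.5] turn [ 0.04 -0.01 -0.03]
```

View pics/s5.png

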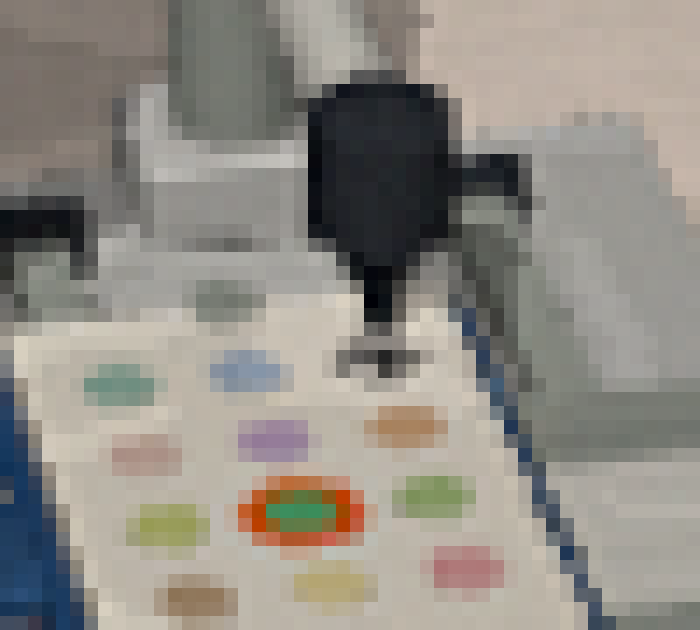

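View pics/t5.png

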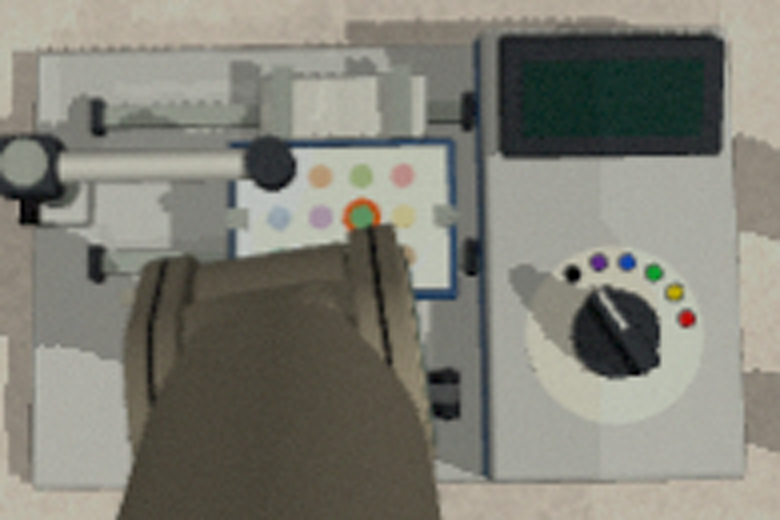

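```bash
python3 - <<'E'
from h import *
np.set_printoptions(precision=1,suppress=True)
T=lambda u,v:(215+(u+.5)/4-.5,130+(v+.5)/4-.5)
S=lambda u,v:(315+u/14-.5,160+v/14-.5)
d=load("side5.npz");t=load("top5.npz")
a=np.radians(1.75);R=np.array([[np.cos(a),-np.sin(a)],[np.sin(a),np.cos(a)]])
def rows(d,P,cr):
    out=[]
    for p,(i,j) in P:   # i: steps of 24 mm in -x from cross row, j: in -y
        w=plane(d,*p,66)[:2]; out.append(w+R@[24*i,24*j])
    out=np.array(out);print("cross est",out.mean(0),out.std(0))
    return out.mean(0)
ct=rows(t,[(T(320,176),(0,1)),(T(361,176),(0,2)),(T(402,176),(0,3)),(T(361,217),(1,2)),(T(279,217),(1,0)),(T(320,217),(1,1)),(T(403,217),(1,3))],0)
cs=rows(d,[(S(301,512),(1,2)),(S(406,427),(0,1)),(S(434,497),(0,2)),(S(466,568),(0,3)),(S(273,441),(1,1)),(S(245,371),(1,0)),(S(332,585),(1,3)),(S(168,526),(2,2)),(S(146,456),(2,1)),(S(122,385),(2,0))],0)
print("cross direct side",plane(d,*S(380,360),66),"nose head top:",plane(t,*T(270,162),118))
# expected pixel of nose tip at ct/cs, z=71
for c in (cs,): print("pixel of z71 point above cross:",proj(d,[*c,71]),proj(d,[*c,66]),proj(d,[*c,118]),proj(d,[*c,90]))
for n in ("top0","top5"):
    q=load(n+".npz");m=(q["pixels"][160:182,274:292].astype(int).sum(2)<160);ys,xs=np.nonzero(m);print(n,len(xs),xs.mean()+274,ys.mean()+160,plane(q,xs.mean()+274,ys.mean()+160,118))
# head in side: centre columns at several rows
g=d["pixels"].astype(int).sum(2)
for v in range(166,188): 
    r=np.nonzero(g[v,334:350]<150)[0]+334; print(v,r.min() if len(r) else None,r.max() if len(r) else None,end="; ")
E
```

```text
cross est [626.8 105.6] [0.3 0.1]
cross est [625.6 102.3] [0.3 0.3]
cross direct side [626.  101.4  66. ] nose head top: [625.8 105.4 118. ]
pixel of z71 point above cross: [341.4 183.4] [341.4 185. ] [341.6 167.4] [341.5 177. ]
top0 116 282.26724137931035 170.67241379310346 [624.6 105.1 118. ]
top5 113 282.20353982300884 170.4070796460177 [625.2 105.2 118. ]
166 339 345; 167 337 346; 168 337 346; 169 337 346; 170 337 346; 171 337 349; 172 337 349; 173 337 347; 174 337 346; 175 337 346; 176 337 347; 177 339 345; 178 340 344; 179 340 343; 180 341 342; 181 341 342; 182 341 342; 183 None None; 184 None None; 185 342 342; 186 None None; 187 None None;
```

The cross is under the nose. From the top view the cross is at (626.8,105.6) against the head at (625.2,105.2). From the side, the predicted tip pixel is (341.4,183.4) and the seen one is (341.5,~183). I'll rest here for 1.5 s.

Emit:
arm_command(
  rows=[
    [[0,0,0,0,0,0],[0,0,0,0,0,0],[0,0,0,0,0,0],[0,0,0,0,0,0],[0,0,0,0,0,0],[0,0,0,0,0,0],[0,0,0,0,0,0],[0,0,0,0,0,0],[0,0,0,0,0,0],[0,0,0,0,0,0],[0,0,0,0,0,0],[0,0,0,0,0,0],[0,0,0,0,0,0],[0,0,0,0,0,0],[0,0,0,0,0,0],[0,0,0,0,0,0],[0,0,0,0,0,0],[0,0,0,0,0,0]],
  ],
)

```text
clock: 9.37
eef_pos: [498.8, 64.0, 30.5]
tool_rot: [3.14, -0.0, -1.541]
force: [0.3, 1.7, 7.5]
width: 16.7
```

```bash
python3 -c "
import numpy as np
a=np.radians(1.75);R=np.array([[np.cos(a),-np.sin(a)],[np.sin(a),np.cos(a)]]);print(R@[24,48])"; python3 go.py 521.3 112.8 31 -88.25;  python3 - <<'E'
from cell import get_image
from h import *
d=get_image("side"); np.savez("side6.npz",**d)
d=get_image("top"); np.savez("top6.npz",**d);crop(d,215,130,410,260,4,"pics/t6.png")
crop(d,330,130,405,175,8,"pics/ro.png")
E
```

```text
[22.52295755 48.71053668]
t 9.37 pos [498.8  64.   30.5] rpy [ 1.7993e+02 -2.0000e-02 -8.8280e+01] F [0.3 1.7 7.5] T [ 0.42 -0.25 -0.03] w 16.7
shift [-48.1 -24.   -0.6] turn [ 0.07 -0.02 -0.03]
```

View pics/ro.png

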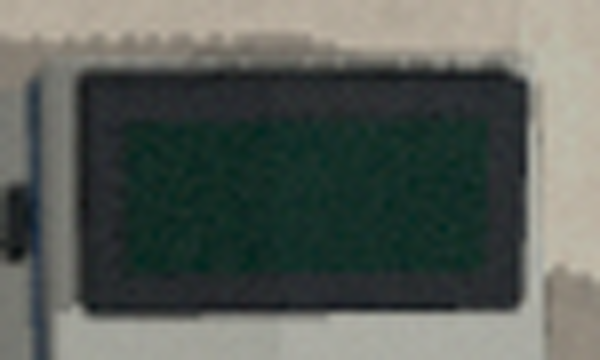

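The readout shows no text. Now I'll shift the stage by photometer (+24,+48), which is tool (-48,-24).

Emit:
arm_command(
  rows=[
    [[-2,-1,0,0,0,0],[-6,-3,0,0,0,0],[-10,-5,0,0,0,0],[-14,-7,0,0,0,0],[-18,-9,0,0,0,0],[-22,-11,0,0,0,0],[-26,-13,0,0,0,0],[-30,-15,0,0,0,0],[-34,-17,0,0,0,0],[-38,-19,0,0,0,0],[-42,-21,0,0,0,0],[-45,-22.5,0,0,0,0],[-47,-23.5,0,0,0,0],[-48,-24,0,0,0,0],[-48,-24,0,0,0,0],[-48,-24,0,0,0,0]],
  ],
)

```text
clock: 10.8
eef_pos: [520.2, 111.2, 30.5]
tool_rot: [3.138, -0.002, -1.542]
force: [-1.6, -1.3, 9.9]
width: 16.9
```

```bash
python3 go.py 521.3 112.8 31 -88.25;  python3 - <<'E'
from cell import get_image
from h import *
d=get_image("side"); np.savez("side7.npz",**d)
cv2.imwrite("pics/s7.png",cv2.resize(np.ascontiguousarray(d["pixels"][155:200,315:365,::-1]),None,fx=14,fy=14,interpolation=cv2.INTER_NEAREST))
d=get_image("top"); np.savez("top7.npz",**d);crop(d,215,130,410,260,4,"pics/t7.png")
E
```

```text
t 10.8 pos [520.2 111.2  30.5] rpy [ 1.7981e+02 -1.2000e-01 -8.8330e+01] F [-1.6 -1.3  9.9] T [-0.09  0.18  0.02] w 16.9
shift [-1.6 -1.1 -0.5] turn [ 0.19 -0.12 -0.08]
```

View pics/s7.png

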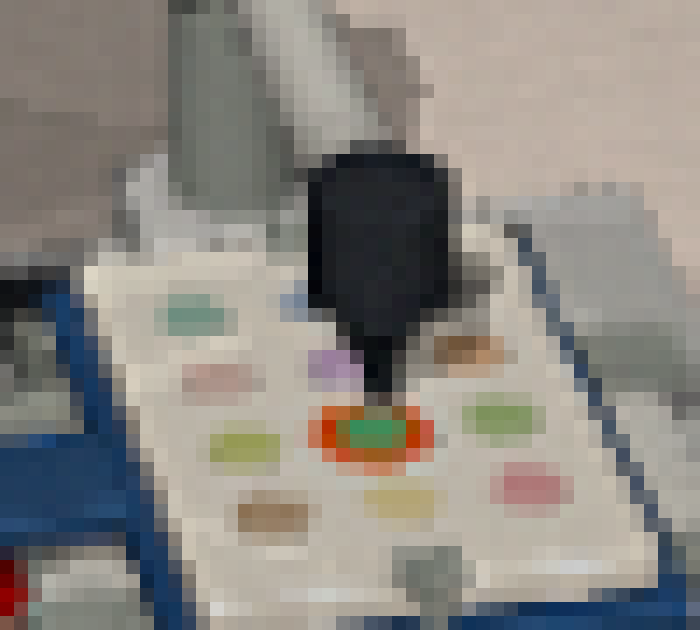

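View pics/t7.png

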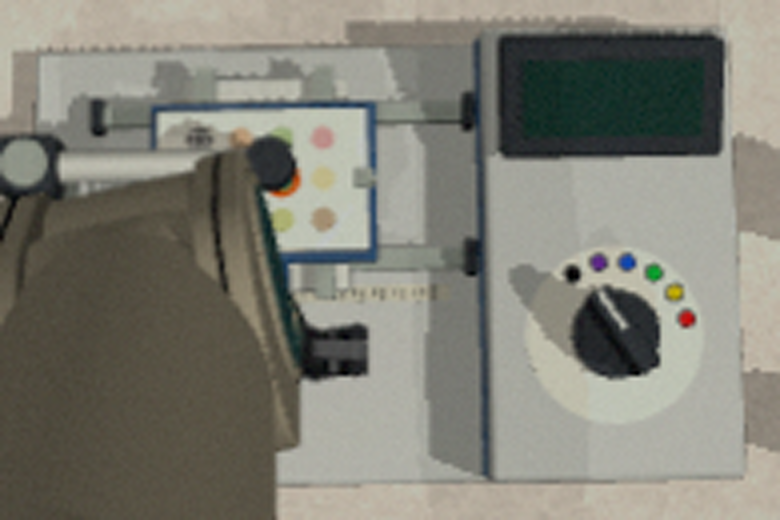

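```bash
python3 - <<'E'
from h import *
np.set_printoptions(precision=1,suppress=True)
T=lambda u,v:(215+(u+.5)/4-.5,130+(v+.5)/4-.5)
S=lambda u,v:(315+u/14-.5,155+v/14-.5)
d=load("side7.npz");t=load("top7.npz")
a=np.radians(1.75);R=np.array([[np.cos(a),-np.sin(a)],[np.sin(a),np.cos(a)]])
def rows(d,P):
    out=np.array([plane(d,*p,66)[:2]+R@[24*i,24*j] for p,(i,j) in P]);print("ring est",out.mean(0));print(out)
rows(t,[(T(200,137),(-1,-2)),(T(323,137),(-1,1)),(T(323,177),(0,1)),(T(323,218),(1,1)),(T(283,218),(1,0))])
rows(d,[(S(372,433),(0,0)),(S(403,502),(0,1)),(S(505,417),(-1,0)),(S(532,488),(-1,1)),(S(245,446),(1,0)),(S(273,516),(1,1)),(S(218,378),(1,-1)),(S(190,315),(1,-2))])
E
```

```text
ring est [626.6 103.5]
[[627.2 103.5]
 [626.2 103.6]
 [626.5 103.7]
 [626.4 103.8]
 [626.7 103. ]]
ring est [624.7 100.7]
[[624.4 100.6]
 [624.8 100.4]
 [625.5 101.1]
 [624.7 100.3]
 [624.7 100.9]
 [624.9 100.5]
 [624.5 101.3]
 [623.8 100.8]]
```

The ring is about 1.7 mm short in y in both views. I'll nudge it.

Emit:
arm_command(
  rows=[
    [[-1,0,0,0,0,0],[-2,-0.5,0,0,0,0],[-2,-0.5,0,0,0,0],[-2,-0.5,0,0,0,0],[-2,-0.5,0,0,0,0]],
  ],
)

```text
clock: 11.32
eef_pos: [520.6, 112.9, 30.5]
tool_rot: [3.138, -0.002, -1.542]
force: [-1.1, -1.3, 10.4]
width: 16.3
```

```bash
cat > ringchk.py <<'E'
import sys
from cell import get_image
from h import *
np.set_printoptions(precision=2,suppress=True)
d=get_image("side"); np.savez(sys.argv[1]+".npz",**d)
def pads(d):
    c=d["pixels"][165:200,325:360]; h=cv2.cvtColor(np.ascontiguousarray(c),cv2.COLOR_RGB2HSV)
    m=(h[...,1]>150)&(h[...,2]>90)&((h[...,0]<14)|((h[...,0]>40)&(h[...,0]<85)))
    n,l,st,ce=cv2.connectedComponentsWithStats(m.astype(np.uint8),connectivity=8)
    i=1+np.argmax(st[1:,4]); p=ce[i]+[325,165]; return p,int(st[i,4]),plane(d,*p,66)
print("now",pads(d)); print("side7",pads(load("side7.npz"))); print("side5",pads(load("side5.npz")))
E
python3 ringchk.py side8; python3 go.py 521.3 112.8 31 -88.25
```

```text
now (array([338.86, 185.14]), 7, array([619.05, 102.94,  66.  ]))
side7 (array([338.86, 185.43]), 7, array([618.8 , 101.57,  66.  ]))
side5 (array([336.08, 196.85]), 13, array([602.41,  49.99,  66.  ]))
t 11.37 pos [520.5 112.9  30.5] rpy [ 1.7979e+02 -1.3000e-01 -8.8350e+01] F [-1.6 -1.6 10. ] T [-0.21  0.26 -0.  ] w 16.9
shift [ 0.1 -0.8 -0.5] turn [ 0.21 -0.13 -0.1 ]
```

Emit:
arm_command(
  rows=[
    [[0,0,0,0,0,0],[0,0,0,0,0,0],[0,0,0,0,0,0],[0,0,0,0,0,0],[0,0,0,0,0,0],[0,0,0,0,0,0],[0,0,0,0,0,0],[0,0,0,0,0,0],[0,0,0,0,0,0],[0,0,0,0,0,0],[0,0,0,0,0,0]],
  ],
  claw=1,
)

```text
clock: 12.28
eef_pos: [522.7, 115.0, 30.3]
tool_rot: [-3.142, 0.0, -1.541]
force: [-0.5, -0.5, -0.3]
width: 85.4
```

```bash
python3 ringchk.py side9; python3 go.py 521.3 112.8 120 -88.25
python3 - <<'E'
from h import *
d=load("side9.npz")
cv2.imwrite("pics/s9.png",cv2.resize(np.ascontiguousarray(d["pixels"][150:210,300:365,::-1]),None,fx=9,fy=9,interpolation=cv2.INTER_NEAREST))
E
```

```text
now (array([338.86, 185.14]), 7, array([619.05, 102.94,  66.  ]))
side7 (array([338.86, 185.43]), 7, array([618.8 , 101.57,  66.  ]))
side5 (array([336.08, 196.85]), 13, array([602.41,  49.99,  66.  ]))
t 12.33 pos [522.6 115.   30.3] rpy [-180.      0.    -88.27] F [0.5 1.1 0.1] T [ 0.01 -0.04 -0.  ] w 85.4
shift [  2.2   1.4 -89.7] turn [-0.    0.   -0.02]
```

View pics/s9.png

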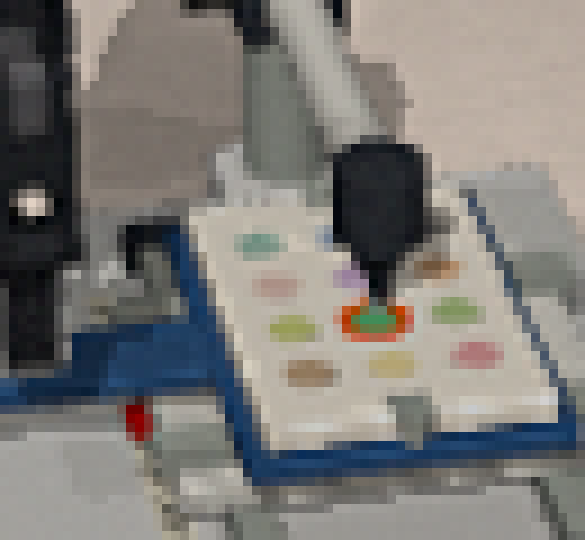

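The stage stayed put when I released: ring at px (341,185) directly beneath the nose. I'll rise straight up, then check from above.

Emit:
arm_command(
  rows=[
    [[0,0,-4,0,0,0],[0,0,-12,0,0,0],[0,0,-22,0,0,0],[0,0,-34,0,0,0],[0,0,-46,0,0,0],[0,0,-58,0,0,0],[0,0,-68,0,0,0],[0,0,-75,0,0,0],[0,0,-78,0,0,0],[0,0,-78,0,0,0]],
  ],
)

```text
clock: 13.17
eef_pos: [523.2, 115.1, 109.2]
tool_rot: [-3.14, 0.0, -1.541]
force: [0.2, -1.5, 0.3]
width: 85.6
```

```bash
python3 ringchk.py side10; python3 go.py 538.5 -93 105 -54.5
```

```text
now (array([338.86, 185.14]), 7, array([619.05, 102.94,  66.  ]))
side7 (array([338.86, 185.43]), 7, array([618.8 , 101.57,  66.  ]))
side5 (array([336.08, 196.85]), 13, array([602.41,  49.99,  66.  ]))
t 13.22 pos [522.7 115.  108.6] rpy [-1.7997e+02  1.0000e-02 -8.8270e+01] F [ 0.4 -0.3 -0.7] T [-0.02  0.05  0.01] w 85.7
shift [208.4  -9.5   3.6] turn [-3.000e-02 -0.000e+00 -3.377e+01]
```

Emit:
arm_command(
  rows=[
    [[4,0,0,0,0,-1],[14,-1,0,0,0,-3],[30,-2,0,0,0,-6],[48,-3,0,0,0,-9],[66,-4,0,0,0,-12],[84,-4,0,0,0,-15],[102,-5,0,0,0,-18],[120,-6,0,0,0,-21],[138,-7,0,0,0,-24],[156,-8,0,0,0,-27],[174,-8,0,0,0,-30],[190,-9,0,0,0,-32],[202,-9.5,0,0,0,-33.5],[208,-9.5,0,0,0,-33.8],[208,-9.5,0,0,0,-33.8],[208,-9.5,0,0,0,-33.8]],
  ],
)

```text
clock: 14.55
eef_pos: [538.0, -92.3, 107.9]
tool_rot: [3.141, 0.001, -0.952]
force: [0.2, 1.0, -0.0]
width: 85.7
```

```bash
python3 go.py 538.5 -93 35 -54.5; python3 - <<'E'
from cell import get_image
from h import *
d=get_image("side"); np.savez("side11.npz",**d); crop(d,270,110,390,240,5,"pics/s11.png")
d=get_image("top"); np.savez("top11.npz",**d);crop(d,215,130,410,260,4,"pics/t11.png")
E
```

```text
t 14.55 pos [538.  -92.3 107.9] rpy [ 1.7998e+02  6.0000e-02 -5.4520e+01] F [ 0.2  1.  -0. ] T [-0.   -0.02  0.04] w 85.7
shift [ 0.9 -0.  72.9] turn [ 0.02  0.06 -0.02]
```

View pics/s11.png

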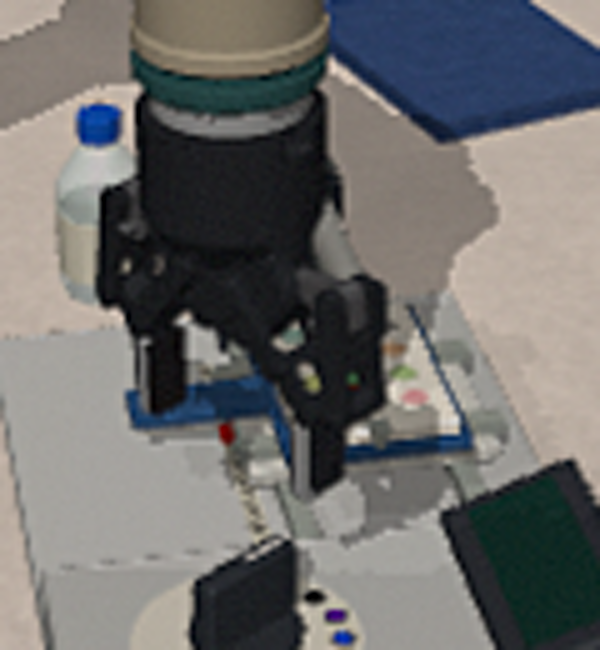

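View pics/t11.png

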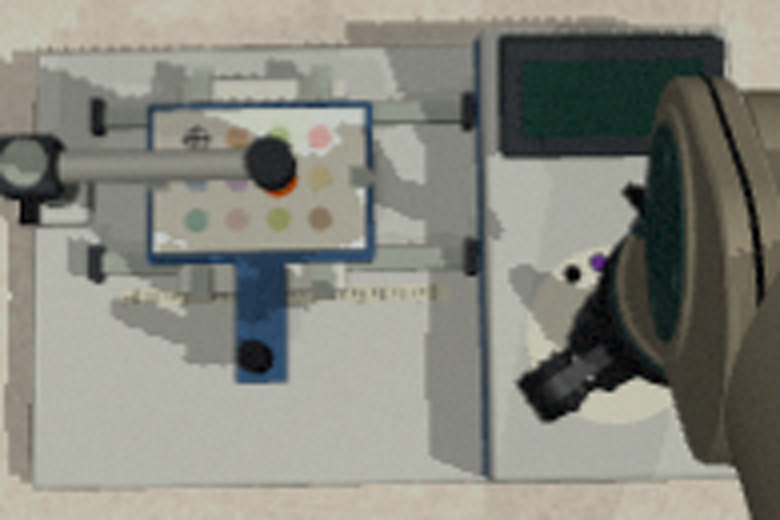

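```bash
python3 - <<'E'
from h import *
np.set_printoptions(precision=1,suppress=True)
T=lambda u,v:(215+(u+.5)/4-.5,130+(v+.5)/4-.5)
t=load("top11.npz")
a=np.radians(1.75);R=np.array([[np.cos(a),-np.sin(a)],[np.sin(a),np.cos(a)]])
out=np.array([plane(t,*T(*p),66)[:2]+R@[24*i,24*j] for p,(i,j) in [((197,138),(-1,-2)),((320,136),(-1,1)),((320,177),(0,1)),((320,218),(1,1)),((279,218),(1,0)),((237,218),(1,-1)),((196,219),(1,-2))]]);print(out.mean(0),out)
h=plane(t,*T(255,356),106);print("handle",h, "pad via handle",h[:2]+R@[105,-12])
# knob side bar top: fingertips depth
s=load("side11.npz");z=s["z_map"]
for u,v in [(330,200),(332,203),(334,205),(301,188),(303,190)]: print((u,v),(ray(s,u,v)[0]+ray(s,u,v)[1]*z[v,u]).round(0))
E
```

```text
[626.7 105.5] [[626.6 105.2]
 [626.8 105.4]
 [626.5 105.5]
 [626.4 105.6]
 [626.7 105.4]
 [627.  105.8]
 [626.7 105.6]]
handle [520.3 111.7 106. ] pad via handle [625.6 103. ]
(330, 200) [ 556. -140.  185.]
(332, 203) [ 560. -138.  177.]
(334, 205) [ 563. -145.  176.]
(301, 188) [506. -63. 172.]
(303, 190) [510. -60. 165.]
```

The top view confirms the ring at (626.7,105.5) against the head at (625.2,105.2). I'll descend over the knob.

Emit:
arm_command(
  rows=[
    [[0,0,4,0,0,0],[0.5,0,12,0,0,0],[1,0,22,0,0,0],[1,0,33,0,0,0],[1,0,44,0,0,0],[1,0,54,0,0,0],[1,0,62,0,0,0],[1,0,68,0,0,0],[1,0,72,0,0,0],[1,0,74,0,0,0],[1,0,74,0,0,0]],
  ],
)

```text
clock: 15.57
eef_pos: [538.9, -93.4, 34.0]
tool_rot: [3.141, 0.0, -0.951]
force: [0.4, 1.2, 0.0]
width: 85.4
```

```bash
python3 go.py 538.5 -93 34 -54.5; python3 - <<'E'
from cell import get_image
from h import *
d=get_image("side"); np.savez("side12.npz",**d); crop(d,270,140,390,260,5,"pics/s12.png")
E
```

```text
t 15.57 pos [538.9 -93.4  34. ] rpy [ 1.7998e+02  1.0000e-02 -5.4480e+01] F [0.4 1.2 0. ] T [0.01 0.   0.06] w 85.4
shift [-0.6  0.1 -0. ] turn [0.02 0.01 0.02]
```

View pics/s12.png

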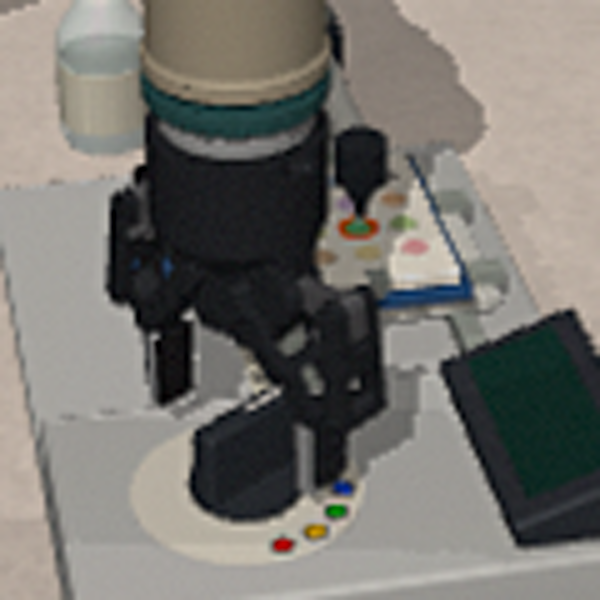

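The fingers straddle the bar: the far one at crop (170,380), the near one at (320,460). Closing.

Emit:
arm_command(
  rows=[
    [[0,0,0,0,0,0],[0,0,0,0,0,0],[0,0,0,0,0,0],[0,0,0,0,0,0],[0,0,0,0,0,0],[0,0,0,0,0,0],[0,0,0,0,0,0],[0,0,0,0,0,0],[0,0,0,0,0,0],[0,0,0,0,0,0]],
  ],
  claw=-1,
)

```text
clock: 16.45
eef_pos: [539.1, -93.4, 34.6]
tool_rot: [-3.141, -0.0, -0.951]
force: [-0.2, 0.2, 4.9]
width: 13.1
```

```bash
python3 go.py 538.5 -93 34 -54.5; python3 - <<'E'
from cell import get_image
from h import *
d=get_image("side"); np.savez("side13.npz",**d); crop(d,270,140,390,260,5,"pics/s13.png")
E
```

```text
t 16.45 pos [539.1 -93.4  34.6] rpy [-1.7999e+02 -1.0000e-02 -5.4470e+01] F [-0.2  0.2  4.9] T [0.11 0.22 0.03] w 13.1
shift [-0.7  0.2  0.6] turn [-0.01 -0.01  0.03]
```

View pics/s13.png

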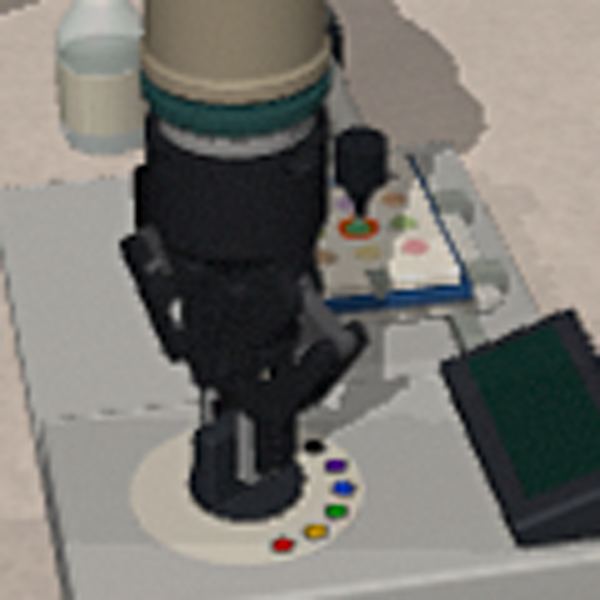

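Gripped at width 13.1 with little side force. I'll turn clockwise (+tool z) in stages.

Emit:
arm_command(
  rows=[
    [[0,0,0,0,0,1],[0,0,0,0,0,3],[0,0,0,0,0,5],[0,0,0,0,0,7],[0,0,0,0,0,9],[0,0,0,0,0,11],[0,0,0,0,0,13],[0,0,0,0,0,15],[0,0,0,0,0,17],[0,0,0,0,0,18],[0,0,0,0,0,18]],
  ],
)

```text
clock: 17.42
eef_pos: [538.9, -93.1, 34.6]
tool_rot: [3.142, 0.0, -1.265]
force: [-0.5, 0.5, 5.9]
width: 13.2
```

```bash
python3 go.py 538.5 -93 34 -122; python3 ringchk.py side14|head -1
```

```text
t 17.42 pos [538.9 -93.1  34.6] rpy [ 1.80e+02  1.00e-02 -7.25e+01] F [-0.5  0.5  5.9] T [ 0.25  0.29 -0.  ] w 13.2
shift [-0.2  0.3  0.6] turn [1.00e-02 1.00e-02 4.95e+01]
now (array([341.  , 185.47]), 15, array([624.18, 100.44,  66.  ]))
```

Emit:
arm_command(
  rows=[
    [[0,0,0,0,0,1],[0,0,0,0,0,2],[0,0,0,0,0,3],[0,0,0,0,0,3]],
  ],
)

```text
clock: 17.8
eef_pos: [538.9, -93.1, 34.6]
tool_rot: [3.142, 0.0, -1.317]
force: [-1.1, 0.8, 5.9]
width: 12.9
```

```bash
python3 go.py 538.5 -93 34 -122
```

```text
t 17.8 pos [538.9 -93.1  34.6] rpy [ 1.800e+02  1.000e-02 -7.549e+01] F [-1.1  0.8  5.9] T [0.21 0.32 0.08] w 12.9
shift [-0.2  0.3  0.6] turn [1.000e-02 1.000e-02 4.651e+01]
```

Emit:
arm_command(
  rows=[
    [[0,0,0,0,0,1],[0,0,0,0,0,2],[0,0,0,0,0,3],[0,0,0,0,0,3]],
  ],
)

```text
clock: 18.13
eef_pos: [538.8, -93.0, 34.6]
tool_rot: [3.141, 0.0, -1.369]
force: [-0.2, 0.1, 5.9]
width: 13.3
```

```bash
python3 go.py 538.5 -93 34 -122
```

```text
t 18.13 pos [538.8 -93.   34.6] rpy [ 1.7998e+02  1.0000e-02 -7.8420e+01] F [-0.2  0.1  5.9] T [0.19 0.38 0.35] w 13.3
shift [-0.1  0.3  0.6] turn [2.000e-02 0.000e+00 4.358e+01]
```

The torque jumped from 0.08 at 21° to 0.35 at 24°, which is the first click. Continuing.

Emit:
arm_command(
  rows=[
    [[0,0,0,0,0,1],[0,0,0,0,0,3],[0,0,0,0,0,5],[0,0,0,0,0,7],[0,0,0,0,0,9],[0,0,0,0,0,11],[0,0,0,0,0,13],[0,0,0,0,0,15],[0,0,0,0,0,16],[0,0,0,0,0,16]],
  ],
)

```text
clock: 18.97
eef_pos: [538.9, -92.7, 34.6]
tool_rot: [3.141, 0.001, -1.649]
force: [-2.2, 1.6, 6.8]
width: 13.2
```

```bash
python3 go.py 538.5 -93 34 -122; python3 - <<'E'
from cell import get_image
from h import *
d=get_image("side"); np.savez("side15.npz",**d); crop(d,270,140,390,260,5,"pics/s15.png")
E
```

```text
t 18.97 pos [538.9 -92.7  34.6] rpy [ 1.7998e+02  3.0000e-02 -9.4480e+01] F [-2.2  1.6  6.8] T [0.36 0.34 0.05] w 13.2
shift [0.3 0.3 0.6] turn [ 0.03  0.03 27.52]
```

View pics/s15.png

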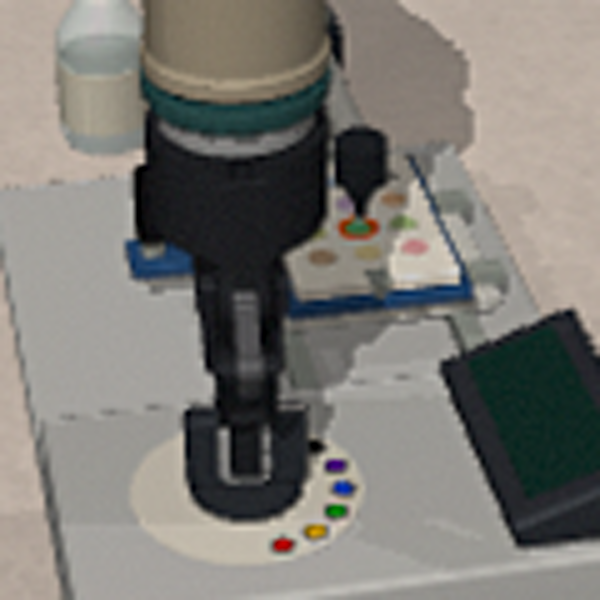

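Emit:
arm_command(
  rows=[
    [[0,0,0,0,0,1],[0,0,0,0,0,2],[0,0,0,0,0,3],[0,0,0,0,0,3]],
  ],
)

```text
clock: 19.35
eef_pos: [538.8, -92.7, 34.6]
tool_rot: [3.141, 0.001, -1.701]
force: [-2.1, 1.8, 6.3]
width: 12.9
```

```bash
python3 go.py 538.5 -93 34 -122
```

```text
t 19.35 pos [538.8 -92.7  34.6] rpy [ 1.7998e+02  4.0000e-02 -9.7470e+01] F [-2.1  1.8  6.3] T [0.36 0.32 0.09] w 12.9
shift [0.4 0.3 0.6] turn [ 0.03  0.03 24.53]
```

Emit:
arm_command(
  rows=[
    [[0,0,0,0,0,1],[0,0,0,0,0,2],[0,0,0,0,0,3],[0,0,0,0,0,3]],
  ],
)

```text
clock: 19.68
eef_pos: [538.8, -92.6, 34.6]
tool_rot: [3.141, 0.001, -1.753]
force: [-1.8, 2.0, 5.9]
width: 13.2
```

```bash
python3 go.py 538.5 -93 34 -122
```

```text
t 19.68 pos [538.8 -92.6  34.6] rpy [ 1.7997e+02  3.0000e-02 -1.0042e+02] F [-1.8  2.   5.9] T [0.33 0.34 0.23] w 13.2
shift [0.5 0.3 0.6] turn [ 0.03  0.03 21.58]
```

The second click came between 43° and 46° (0.09 to 0.23). The knob turns with the fingers. On to 62°, then finer steps.

Emit:
arm_command(
  rows=[
    [[0,0,0,0,0,1],[0,0,0,0,0,3],[0,0,0,0,0,5],[0,0,0,0,0,7],[0,0,0,0,0,9],[0,0,0,0,0,11],[0,0,0,0,0,13],[0,0,0,0,0,15],[0,0,0,0,0,16],[0,0,0,0,0,16]],
  ],
)

```text
clock: 20.52
eef_pos: [539.0, -92.3, 34.6]
tool_rot: [3.141, 0.001, -2.033]
force: [-1.1, 3.1, 6.1]
width: 13.1
```

```bash
python3 go.py 538.5 -93 34 -122
```

```text
t 20.52 pos [539.  -92.3  34.6] rpy [ 1.7996e+02  5.0000e-02 -1.1646e+02] F [-1.1  3.1  6.1] T [0.55 0.32 0.07] w 13.1
shift [0.8 0.1 0.6] turn [0.04 0.05 5.54]
```

Emit:
arm_command(
  rows=[
    [[0,0,0,0,0,1],[0,0,0,0,0,2],[0,0,0,0,0,2],[0,0,0,0,0,2]],
  ],
)

```text
clock: 20.85
eef_pos: [539.0, -92.2, 34.6]
tool_rot: [3.141, 0.001, -2.067]
force: [-1.7, 1.7, 6.2]
width: 13.4
```

```bash
python3 go.py 538.5 -93 34 -122
```

```text
t 20.85 pos [539.  -92.2  34.6] rpy [ 1.7996e+02  6.0000e-02 -1.1843e+02] F [-1.7  1.7  6.2] T [0.54 0.28 0.08] w 13.4
shift [0.9 0.1 0.6] turn [0.04 0.06 3.57]
```

Emit:
arm_command(
  rows=[
    [[0,0,0,0,0,1],[0,0,0,0,0,2],[0,0,0,0,0,2],[0,0,0,0,0,2]],
  ],
)

```text
clock: 21.18
eef_pos: [539.0, -92.2, 34.6]
tool_rot: [3.141, 0.001, -2.102]
force: [-1.2, 2.7, 5.9]
width: 13.0
```

```bash
python3 go.py 538.5 -93 34 -122
```

```text
t 21.18 pos [539.  -92.2  34.6] rpy [ 1.7996e+02  6.0000e-02 -1.2042e+02] F [-1.2  2.7  5.9] T [0.6  0.26 0.05] w 13.0
shift [0.9 0.  0.6] turn [0.04 0.06 1.58]
```

Emit:
arm_command(
  rows=[
    [[0,0,0,0,0,1],[0,0,0,0,0,1.5],[0,0,0,0,0,1.5],[0,0,0,0,0,1.5]],
  ],
)

```text
clock: 21.52
eef_pos: [539.0, -92.2, 34.6]
tool_rot: [3.141, 0.001, -2.127]
force: [-1.1, 2.6, 6.2]
width: 13.2
```

```bash
python3 go.py 538.5 -93 34 -122
```

```text
t 21.52 pos [539.  -92.2  34.6] rpy [ 1.7996e+02  6.0000e-02 -1.2189e+02] F [-1.1  2.6  6.2] T [0.54 0.31 0.13] w 13.2
shift [1.  0.  0.6] turn [0.04 0.06 0.11]
```

Emit:
arm_command(
  rows=[
    [[0,0,0,0,0,0.5],[0,0,0,0,0,1],[0,0,0,0,0,1],[0,0,0,0,0,1]],
  ],
)

```text
clock: 21.85
eef_pos: [539.0, -92.2, 34.6]
tool_rot: [3.141, 0.001, -2.144]
force: [-1.5, 1.6, 5.9]
width: 13.0
```

```bash
python3 go.py 538.5 -93 34 -122;python3 - <<'E'
from cell import get_image
from h import *
d=get_image("side"); np.savez("side16.npz",**d); crop(d,270,140,390,260,5,"pics/s16.png")
d=get_image("top"); np.savez("top16.npz",**d);crop(d,215,130,460,270,3,"pics/t16.png")
E
```

```text
t 21.85 pos [539.  -92.2  34.6] rpy [ 1.7995e+02  5.0000e-02 -1.2285e+02] F [-1.5  1.6  5.9] T [0.49 0.3  0.32] w 13.0
shift [ 1.  -0.   0.6] turn [ 0.05  0.05 -0.85]
```

View pics/s16.png

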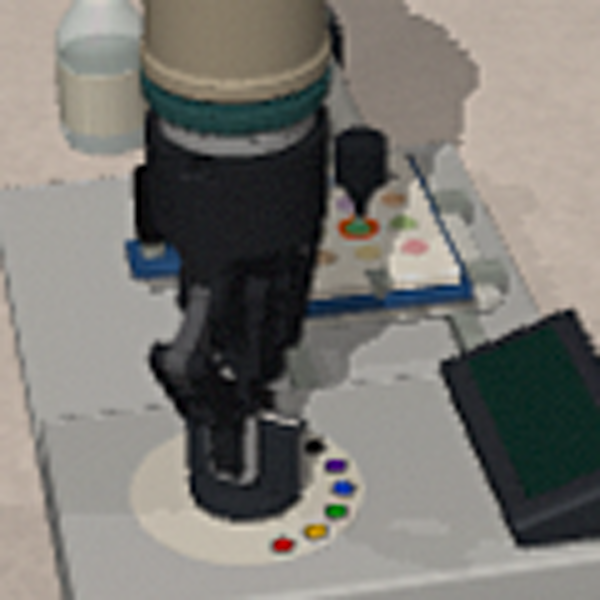

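View pics/t16.png

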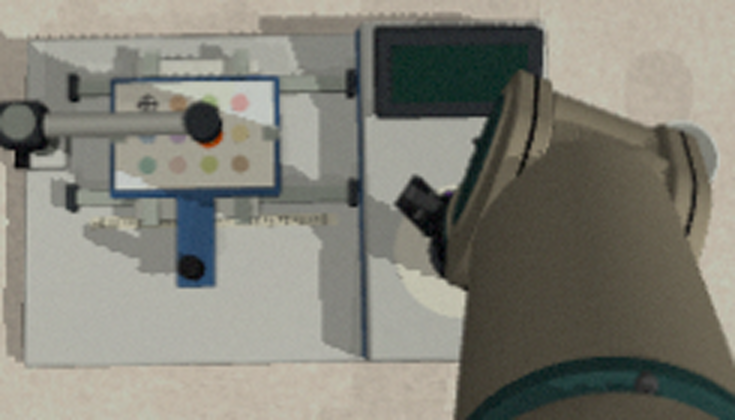

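Third click felt: torque rose from 0.13 at 67.4° to 0.32 at 68.4°. In both views the ring is still under the nose, and beaker and bottle are unmoved. I'll hold briefly, check, then hand in.

Emit:
arm_command(
  rows=[
    [[0,0,0,0,0,-0.5],[0,0,0,0,0,-0.5],[0,0,0,0,0,-0.5],[0,0,0,0,0,-0.5],[0,0,0,0,0,-0.5],[0,0,0,0,0,-0.5]],
  ],
)

```text
clock: 22.45
eef_pos: [539.0, -92.2, 34.6]
tool_rot: [3.141, 0.001, -2.136]
force: [-0.8, 2.0, 6.4]
width: 13.1
```

```bash
python3 go.py 538.5 -93 34 -122; python3 - <<'E'
from h import *
np.set_printoptions(precision=1,suppress=True)
t=load("top16.npz");T=lambda u,v:(215+(u+.5)/3-.5,130+(v+.5)/3-.5)
a=np.radians(1.75);R=np.array([[np.cos(a),-np.sin(a)],[np.sin(a),np.cos(a)]])
out=np.array([plane(t,*T(*p),66)[:2]+R@[24*i,24*j] for p,(i,j) in [((147,103),(-1,-2)),((240,103),(-1,1)),((240,164),(1,1)),((209,164),(1,0)),((147,164),(1,-2))]]);print(out.mean(0))
from cell import sensors
print(sensors.read_state()["qd"].round(3))
t0=load("side0.npz")
E
```

```text
t 22.45 pos [539.  -92.2  34.6] rpy [ 1.7995e+02  6.0000e-02 -1.2237e+02] F [-0.8  2.   6.4] T [0.49 0.21 0.27] w 13.1
shift [ 1.  -0.   0.6] turn [ 0.05  0.06 -0.37]
[626.3 105.5]
[ 0. -0. -0. -0. -0.  0. -0.]
```

```bash
python3 -c "
from cell import order
print(order.finish_job())"
```

```text
the job is handed in; nothing more can be done
None
```

The job is handed in at 22.5 s of the 67 s allowed, with the gripper still holding the filter knob at the third click (green dot). No verdict was reported, so what follows rests on my own checks.

**What I did**
- **Cross:** I moved the stage by its handle and rested the black cross under the nose for about 1.7 s. The readout showed no text, so I could not confirm the zeroing from it.
- **Pad:** I moved the ringed pad under the nose, nudged it about 1.7 mm in y, and let go of the handle. The stage did not shift on release.
- **Knob:** I turned it clockwise. The resisting moment jumped at about 22°, 45° and 68°, which are the three clicks.

**Last checks**
- The knob has turned about 68° (roughly 1.185 rad, against 1.178) and is at rest. It is gripped at 13.1 mm width with a resisting moment of 0.27 N m.
- The ringed pad measures (626.3, 105.5) mm and the measuring head (625.2, 105.2) mm in the top view, so about 1 mm apart.
- In the last pictures the bottle and beaker stood where they were. The amber jar was hidden or out of the crop at the end. The arm passed well above it, and no contact force was felt.

**What disagreed**
- The first grip on the handle closed on nothing. The fingertips turned out to be about 40 mm higher than the reported TCP height. I corrected by camera depth, and all later grips held.
- The side and top cameras differ by about 3 mm in y, so I compared points only within one view at a time.

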